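# Refill the red caps in the turntable bin

### The arm

A 6-joint arm with a two-finger parallel gripper is mounted at the origin on the work surface. World frame = base frame: x ahead of the robot, y to its left, z up, the work surface at z = 0. Lengths are in mm, angles in rad, forces in N, time in s.
With the tool pointing down it reaches from about 400 to 925 mm from the base axis. Payload 12.5 kg.
Tool frame: the origin (TCP) lies midway between the tips of the shut fingers; the grasp point (between the pads) lies 19 mm behind it; y points along the fingers, x is the direction in which the jaws open and shut, and the axes are right-handed (so a half turn about y gives the same grasp; the last joint's range is limited). The gripper opens to 95 mm and grips with 3 to 60 N. Pads are 20 mm wide; open, the fingers measure 119 mm over their backs; the gripper's body (75 mm by 180 mm) begins 59 mm behind the grasp point.
Start: joints at [-1.254, 0.491, 1.559, -0, 1.092, -0.106], TCP at [256.471, -569.973, 214.661] pointing down, gripper open.
Joint ranges: [-3.1, 3.1], [-0.84, 2.19], [0.05, 2.79], [-1.13, 4.28], [0.06, 2.93], [-2.69, 2.69]. Speed limits (rad/s): [2.22, 2.22, 2.79, 3.14, 3.14, 3.14].

### API

Orientations are given as [roll, pitch, yaw] about the fixed x, y, z axes, in that order (R = Rz(yaw) Ry(pitch) Rx(roll)).
In Python, from cell import env, vision, job gives the robot as it stands.
- The arm moves only by the shell command python3 -m crank 'ROWS' [OPENING]. ROWS is JSON, a list of rows, each a list of 6 numbers: the shift along the tool's x, y, z in mm, then the turn, a rotation vector about the tool's x, y, z in degrees. In form: [[x, y, z, rx, ry, rz], ...]. A call has 1 to 5 rows; each row is the pose to reach, as a shift and turn from the pose measured when the call began, along the tool's axes at that moment; what a row does not reach only later rows make up. A row lasts 1/10 s, in which the tool goes at most 50 mm and 8.59 degrees, less where a joint would pass 70% of its speed; a pose out of reach is approached as far as the arm can. A call with a gripper value outside its range is refused whole. OPENING is the opening, from 0 (shut) to 1 (fully open), set as the call begins (- or left out, the last holds). The fingers move at their own pace and stop on an object; the grip force is fixed at half the most. Time passes only in rows, so rows that repeat a pose let the fingers close. It gives the time, the measured TCP pose, the force and the opening at its end, in the units of the state.
- env.state(): the state, without advancing time (a new reading comes with each control period).
- vision.read_camera(name): name is "side" or "top" or "wrist"; returns (picture, depth): 420x560x3 uint8, blue, green, red; 420x560 float32, mm along the optical axis (not along the pixel's ray), 0 where there is no reading.
- vision.calibration(name): a dict with "vertical_fov" (degrees; the focal length in pixels is half the picture's height over the tangent of half this angle, whatever the lens; pixels are square), "cx", "cy" (the principal point, pixels), "pose" (4x4, takes a point from camera to world coordinates). Camera axes: x right, y down, z forward; pixel columns grow to the right and rows downward; lengths in mm; the calibration is good to about 2 mm. A picture is of the moment at which its call begins: read the wrist's pose just before it. calibration takes no time and is no camera call; for the wrist camera it gives the pose at the moment of the call.
- job.job_done(): hands the job in, once; it reports no verdict.
The state is a dict: "t": time; "joints": joint angles; "qvel": joint speeds; "tau": joint torques, N m; "eef_pos": TCP position; "tcp_rot": TCP orientation; "ft_force": force on the tool from outside, world axes, zero at the start; "moment": the same for the moment, N m; "opening": opening from 0.0 (shut) to 1.0 (fully open).
Only numpy, scipy, OpenCV 4.12 (cv2) and the standard library are available. Lean on these libraries where they do the work, as an engineer would, in place of code of your own. Each camera call takes 0.05 s, during which the arm holds its last target.

### The job

Turn the turntable bin until the red compartment is under the chute, then tip the five red caps out of the pouring tray into the hopper so that they all end up in the red compartment. Then set the empty tray down gently, upright and square on top of the pile of empty trays and let go of it; do not drop it and do not knock the other things on the bench about.

Things in the scene. Friction and masses are not known exactly. Their poses are not given: they have to be found in the camera images.
- hub_grip (a point): Middle of the black bar handle (64 mm long, 14 mm thick, 26 mm high, its middle 172 mm above the table) on top of the centre column (24 mm thick) of the turntable bin. It turns with the turntable on the upright axis through this point. x runs along the bar, z up.
- carousel (a joint): Angle of the turntable about its upright axis, rad, counter-clockwise from above. At 0 or any whole turn the middle of the red compartment is right under the spout. No stops or clicks; stiff bearing (0.08 N m): it stays where it is left.
- red_bin (a point): Floor of the red compartment (empty), on its middle line, 100 mm from the axis; turns with the bin. The bin is round, 300 mm across, with six equal open compartments: red, yellow, green, black, white, blue, counter-clockwise from above, told by coloured floors and tabs on the outside wall. Floor 21 mm, wall tops 75 mm above the table.
- divider_a (a point): One of the two upright divider plates (3 mm) that bound the red compartment. Origin on the turntable's axis, x outwards along the plate, z up; the red compartment lies on its +y side. Turns with the turntable.
- divider_b (a point): The other divider plate of the red compartment: origin on the turntable's axis, x outwards along the plate, z up; the red compartment lies on its -y side. Turns with the turntable.
- spout (a point): Centre of the outlet at the lower end of the fixed steel chute: an opening 50 x 50 mm, 84 mm above the table, 100 mm from the turntable's axis. y points from the axis outwards to the hopper, z up. The nose of the chute rises to 142 mm, 70 mm from the axis.
- hopper (a point): Middle of the hopper's open mouth at the chute's upper end, level with its rim, 228 mm above the table, 105 mm farther out than the spout. y points away from the turntable's axis. The mouth reaches 40 mm to -y, where it runs on openly into the trough sloping down (42 degrees) to the spout, and 45 mm to +y (end wall); 88 mm wide here (69 to 110 from -y to +y).
- tray_center (a point): Centre, half-way up, of the loose light grey pouring tray that holds the five red caps: 120 mm long (x), 64 mm wide (y), 36 mm high, about 90 g, outer side faces upright and parallel, walls 6 mm. x points to the open pouring end, 60 mm away; there the floor (4 mm) ramps up over the last 35 mm to a lip 11 mm above the underside. z up.
- pile_foot (a point): Middle of the floor (3 mm above the table) of a low aluminium rack, 146 x 90 mm, walls 45 mm, in which like trays are piled, centred on this point; x along their length. The pile's height differs each time and is not given: its top is 75 to 112 mm above the table. The top tray is open: a tray set on it rests on its 6 mm walls, and over 5 mm off sideways it drops in askew.
- cap0_center (a point): One of five red metal culture-tube caps, 16 mm across and 28 mm long, 12 g, smooth (on tray and chute they slide or roll on slopes over 25 degrees), lying in the tray at the start; this point is its centre.
- cap1_center (a point): One of five red metal culture-tube caps, 16 mm across and 28 mm long, 12 g, smooth (on tray and chute they slide or roll on slopes over 25 degrees), lying in the tray at the start; this point is its centre.
- cap2_center (a point): One of five red metal culture-tube caps, 16 mm across and 28 mm long, 12 g, smooth (on tray and chute they slide or roll on slopes over 25 degrees), lying in the tray at the start; this point is its centre.
- cap3_center (a point): One of five red metal culture-tube caps, 16 mm across and 28 mm long, 12 g, smooth (on tray and chute they slide or roll on slopes over 25 degrees), lying in the tray at the start; this point is its centre.
- cap4_center (a point): One of five red metal culture-tube caps, 16 mm across and 28 mm long, 12 g, smooth (on tray and chute they slide or roll on slopes over 25 degrees), lying in the tray at the start; this point is its centre.
- petri_stack: Bystander: stack of four Petri dishes with red medium, 92 mm across, 62 mm high. Origin at the foot.
- amber_vial: Bystander: small amber vial with a white cap, 28 mm across, 68 mm high. Origin at the foot.
- reagent_bottle: Bystander: dark reagent bottle with a blue label, 52 mm across, 105 mm high. Origin at the foot.
- pump_bottle: Bystander: white pump bottle, 70 x 50 mm, 205 mm high. Origin at the foot.
- wood_rack: Bystander: wooden test-tube rack with tubes, 234 (x) x 58 mm, 110 mm high. Origin at the foot.
- loop: Bystander: inoculating loop lying on the table, 200 mm long (along x), handle 8 mm thick. Origin near its middle.
- tray: The pouring tray as a solid (see tray_center); origin in the middle of its underside, x to the pouring end, z up.
- rack: The aluminium rack with the pile of trays it holds; origin in the middle of its underside.
Not all that is in view belongs to the job. Leave any orange or pink look-alike of the tray alone.

How it is judged (in metres and radians):
On the way, in this order (a step that is already met when the one before it is completed fails the run):
1. the red compartment has been turned under the spout and stands still (horizontal distance between red_bin and spout below 0.018 m and velocity of joint carousel between -0.05 and 0.05 rad/s), for 0.2 s.
2. caps are going through the chute's hopper (((horizontal distance between cap0_center and hopper below 0.06 m and height (world z) of cap0_center between 0.1 and 0.226 m) or (horizontal distance between cap1_center and hopper below 0.06 m and height (world z) of cap1_center between 0.1 and 0.226 m) or (horizontal distance between cap2_center and hopper below 0.06 m and height (world z) of cap2_center between 0.1 and 0.226 m) or (horizontal distance between cap3_center and hopper below 0.06 m and height (world z) of cap3_center between 0.1 and 0.226 m) or (horizontal distance between cap4_center and hopper below 0.06 m and height (world z) of cap4_center between 0.1 and 0.226 m))).
3. all five red caps lie in the red compartment (y of each of cap0_center, cap1_center, cap2_center, cap3_center, cap4_center in the frame of divider_a above 0 m and y of each of cap0_center, cap1_center, cap2_center, cap3_center, cap4_center in the frame of divider_b below 0 m and horizontal distance between each of cap0_center, cap1_center, cap2_center, cap3_center, cap4_center and hub_grip below 0.148 m and height (world z) of each of cap0_center, cap1_center, cap2_center, cap3_center, cap4_center below 0.075 m), for 0.2 s.
At the end, for the whole second after the job is handed in: All five red caps lie in the red compartment, below the tops of its walls; the tray rests still and upright (within 3.4 degrees) on top of the pile, its centre within 15 mm of the pile's and in line with it within 11 degrees (either way round) (all of step 3 and horizontal distance between tray_center and pile_foot below 0.015 m and angle between the x axis of tray and the x axis of rack, either way round below 0.2 rad and angle between tray's own z axis and vertical below 0.06 rad and height (world z) of tray above 0.065 m and contact force between tray and rack above 0.2 N and linear speed of tray below 0.02 m/s and angular speed of tray below 0.1 rad/s); the robot touches nothing.
It fails at once if the tray is dropped (it moves faster than 0.45 m/s with the robot not touching it) (contact force between each of the arm, the fingers and tray below 0.01 N and linear speed of tray above 0.45 m/s).
It fails at once if the tray is pressed onto the pile with more than 45 N (contact force between tray and rack above 45 N).
It fails at once if another thing on the bench is knocked about (moved by more than 30 mm, or tipped by more than 0.35 rad) (distance of any of petri_stack, amber_vial, reagent_bottle, pump_bottle, wood_rack, loop from where it was at the start of the episode above 0.03 m or angle between any of petri_stack, amber_vial, reagent_bottle, pump_bottle, wood_rack, loop's own z axis and vertical above 0.35 rad).
It also fails if it takes over 72 s, if anything falls off the work surface, if the arm or the gripper's body presses on something with over 40 N, if the wrist force passes 120 N, or if a joint passes its speed limit or range.

## Working session

There is one attempt and no reset: what is moved stays moved. The work goes in short steps, Python scripts to look and compute and a shell command to move; the robot and the scene stay as the last step left them, time stands still between calls to the robot, and variables do not carry over. Pictures are saved under pics/ and viewed, and the job is handed in when it is done.

```bash
ls; mkdir -p pics
python3 - <<'E'
from cell import env, vision, job
import cv2,numpy as np
print(env.state())
for n in ["side","top","wrist"]:
    c=vision.calibration(n); print(n,c)
    p,d=vision.read_camera(n); cv2.imwrite(f"pics/{n}0.png",p); np.save(f"pics/{n}0.npy",d)
E
```

```text
pics
{'t': 0.0, 'joints': array([-1.25361031e+00,  4.91532207e-01,  1.55947465e+00, -6.17433661e-06,
        1.09167632e+00, -1.05610140e-01]), 'qvel': array([ 0.00035133,  0.0001571 ,  0.00030633,  0.0004053 , -0.00077142,
       -0.00048368]), 'tau': array([-8.35401261e-04, -6.12645006e+01, -2.58181000e+01,  6.91881753e-02,
        4.81610256e-02, -1.55003790e-04]), 'eef_pos': array([ 256.37991389, -569.7200229 ,  214.07005997]), 'tcp_rot': array([-1.57068682e+00,  1.08502104e-03, -1.14799726e+00]), 'ft_force': array([-0.47373242,  0.005517  , -0.44652945]), 'moment': array([0.00115661, 0.02591233, 0.01431476]), 'opening': 0.9989643040277502}
side {'vertical_fov': 51.54050313593012, 'cx': 278.5679112550297, 'cy': 204.2949513099615, 'pose': array([[-7.47647651e-01, -4.91566129e-01,  4.46526294e-01,
        -1.62186889e+02],
       [-6.64066857e-01,  5.47130050e-01, -5.09572288e-01,
         6.36744384e+02],
       [ 6.18052335e-03, -6.77503837e-01, -7.35493271e-01,
         1.21621955e+03],
       [ 0.00000000e+00,  0.00000000e+00,  0.00000000e+00,
         1.00000000e+00]])}
top {'
[... 178 characters left out ...]

       [-9.99943911e-01,  9.36909575e-03, -4.93909562e-03,
        -8.05035946e+01],
       [ 4.06774868e-03, -9.08425170e-02, -9.95856963e-01,
         1.85858720e+03],
       [ 0.00000000e+00,  0.00000000e+00,  0.00000000e+00,
         1.00000000e+00]])}
wrist {'vertical_fov': 65.14539269119061, 'cx': 283.63860905501593, 'cy': 209.7423725667856, 'pose': array([[ 4.10590494e-01, -8.83805030e-01, -2.24285788e-01,
         3.20438778e+02],
       [-9.11819761e-01, -3.97864278e-01, -1.01433427e-01,
        -5.41291315e+02],
       [ 4.12070002e-04,  2.46155814e-01, -9.69230182e-01,
         3.84143519e+02],
       [ 0.00000000e+00,  0.00000000e+00,  0.00000000e+00,
         1.00000000e+00]])}
```

View pics/top0.png

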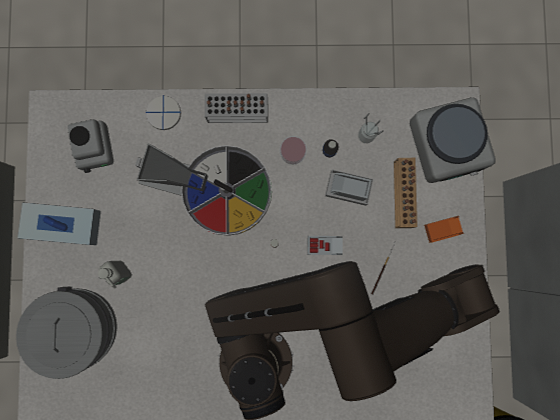

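View pics/side0.png

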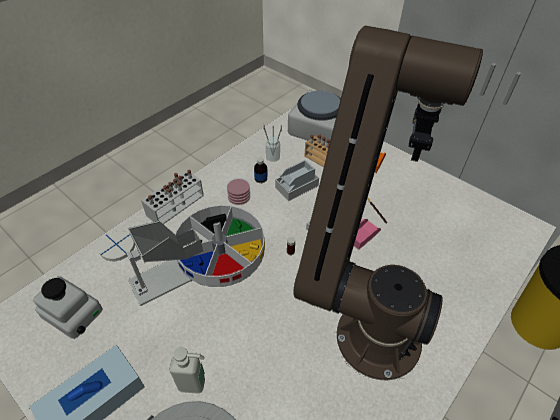

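View pics/wrist0.png

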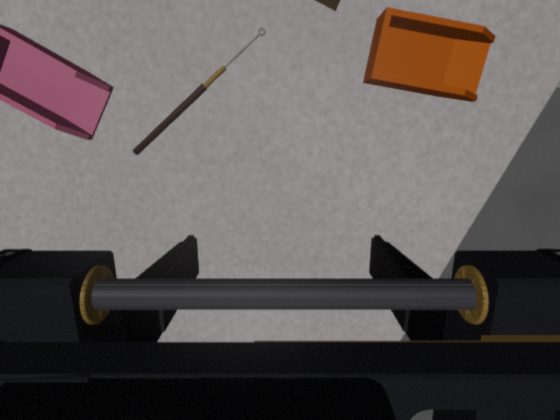

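Run:
```python
import cv2
p=cv2.imread("pics/top0.png"); 
cv2.imwrite("pics/top0z.png",cv2.resize(p[130:300,120:400],(800,486),interpolation=cv2.INTER_CUBIC))
p=cv2.imread("pics/side0.png"); 
cv2.imwrite("pics/side0z.png",cv2.resize(p[140:310,100:400],(800,453),interpolation=cv2.INTER_CUBIC))
```

```text
(no output)
```

View pics/top0z.png

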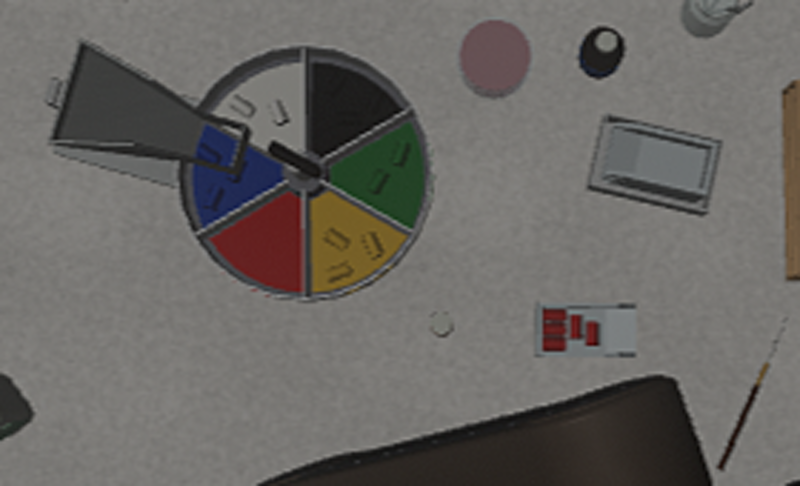

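View pics/side0z.png

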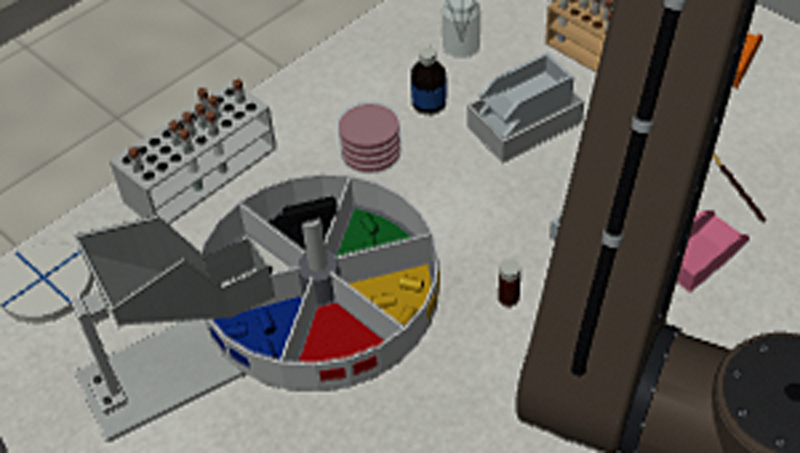

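```bash
cat > h.py <<'E'
from cell import env, vision, job
import cv2,numpy as np
from scipy.spatial.transform import Rotation as R
def ray(c,u,v):
    f=210/np.tan(np.radians(c["vertical_fov"])/2)
    return np.array([(u-c["cx"])/f,(v-c["cy"])/f,1.0])
def atz(c,u,v,z):
    P=c["pose"]; d=P[:3,:3]@ray(c,u,v); o=P[:3,3]
    return o+d*(z-o[2])/d[2]
def atd(c,u,v,dep):
    P=c["pose"]; return P[:3,:3]@(ray(c,u,v)*dep)+P[:3,3]
def cloud(c,d):
    v,u=np.mgrid[0:420,0:560]; f=210/np.tan(np.radians(c["vertical_fov"])/2)
    X=np.stack([(u-c["cx"])/f*d,(v-c["cy"])/f*d,d],-1)@c["pose"][:3,:3].T+c["pose"][:3,3]
    X[d==0]=np.nan
    return X
def proj(c,p):
    P=np.linalg.inv(c["pose"]); q=P[:3,:3]@np.asarray(p,float)+P[:3,3]; f=210/np.tan(np.radians(c["vertical_fov"])/2)
    return np.array([q[0]/q[2]*f+c["cx"],q[1]/q[2]*f+c["cy"]])
def pose(s=None):
    s=s or env.state(); return R.from_euler('xyz',s["tcp_rot"]),np.array(s["eef_pos"])
def rows(p,Rt):
    """delta for target TCP pos p, Rotation Rt"""
    r,o=pose(); return np.round(r.inv().apply(np.asarray(p)-o),1),np.round((r.inv()*Rt).as_rotvec(degrees=True),2)
def rot(y,x):
    "tool y (finger dir), x (jaw dir)"
    y=np.array(y,float);y/=np.linalg.norm(y);x=np.array(x,float);x-=y*(x@y);x/=np.linalg.norm(x)
    return R.from_matrix(np.stack([x,y,np.cross(x,y)],1))
E
python3 - <<'E'
from h import *
c=vision.calibration("top"); d=np.load("pics/top0.npy"); X=cloud(c,d)
cr=lambda x,y:(x/2.857+120,y/2.857+130)
print("table z", np.nanmedian(X[255:270,180:200,2]))
for n,x,y,z in [("hub",293,160,185),("hubE1",275,147,185),("hubE2",318,172,185),("trayTL",541,303,36),("trayTR",636,306,36),("trayBR",636,354,36),("trayBL",537,355,36),
 ("rackTL",609,117,48),("rackTR",721,143,48),("rackBR",705,213,48),("rackBL",588,187,48),("petri",495,58,62),("hopA",82,42,228),("hopB",54,143,228),("redmid",270,240,21),("vial",441,324,68)]:
    u,v=cr(x,y); i,j=int(round(v)),int(round(u)); print(n,np.round(atz(c,u,v,z)),np.round(X[i,j]))
# pile pixels heights
print(np.round(X[168:206:3,322:378:4,2]))
# bin rim circle: points with z 65..85 within 170 of hub
m=(X[...,2]>70)&(X[...,2]<80); 
v,u=np.nonzero(m); print(len(v))
E
```

```text
table z 0.6747159032671561
hub [573.  94. 185.] [573.  93. 184.]
hubE1 [588. 114. 185.] [589. 115. 182.]
hubE2 [559.  67. 185.] [560.  68. 183.]
trayTL [ 419. -185.   36.] [ 419. -183.   44.]
trayTR [ 414. -297.   36.] [ 415. -303.    2.]
trayBR [ 357. -296.   36.] [ 357. -302.   -2.]
trayBL [ 357. -179.   36.] [ 358. -179.   39.]
rackTL [ 639. -268.   48.] [ 644. -271.   16.]
rackTR [ 607. -401.   48.] [ 609. -402.   34.]
rackBR [ 523. -380.   48.] [ 526. -389.   -2.]
rackBL [ 555. -242.   48.] [ 560. -245.   22.]
petri [ 709. -133.   62.] [ 711. -132.   55.]
hopA [698. 317. 228.] [699. 319. 218.]
hopB [588. 346. 228.] [620. 404.   5.]
redmid [498. 139.  21.] [498. 137.  22.]
vial [394. -66.  68.] [395. -65.  73.]
[[  1.  -1.  -4.   2.  -5.   2.  -7.  -3.  -5.   4.  -4.  -9.  -0.  -4.]
 [ -0.   1.   2.  27.  53.   5.  -0.   2.   4.  -4.   3.   0.   2.  -5.]
 [ -3.   7.   7.  11.  74.  91.  80.  39.  40.   8.  -1.   3.   2.   3.]
 [  8.  -4.  40.  25.  67.  62.  51.  72.  88.  87.  42.  36.   7.   8.]
 [-11.  -8.  47.  63.  66.  63.  53.  63.  59.  63.  70.  88.  94.   1.]
 [  6.  -2.  -0.  59.  55.  58.  57.  47.  66.  52.  58.  68.  87.  -7.]
 [  2.  -0.  -7.  58.  67.  63.  57.  57.  59.  60.  54.  57.  21.  -4.]
 [  1.   1.   6.  79.  59.  59.  63.  61.  54.  55.  52.  55.  31.  -0.]
 [  8.  16.  -0.  48.  69.  97.  91.  59.  56.  60.  nan  75.  40.   3.]
 [ -2.  22.  42.  -1.  11.  19.  39.  65.  86.  93.  93.  88.  -2.  -7.]
 [  4.  -2.   1.   4.  19.  40.  53.   8.  15.  37.  63.  87.   0.  -2.]
 [ -3.  -3.   4.  16.  -6.  -2.  -7.   6.  37.  45.   7.  -6.  -3.   6.]
 [  1.   2.  -6.  10.  -4.  -8.  -1.   5.  10.   6.   8.  24.  -4.  -4.]]
3609
```

Run:
```python
from h import *
a=np.radians(-31.5)
print(rows([573,93,300],rot([0,0,-1],[np.cos(a),np.sin(a),0])))
```

```text
(array([-474.6,  -85.4,  560.7]), array([-2.000e-02, -3.428e+01, -4.000e-02]))
```

```bash
python3 -m crank '[[-30,-20,30,0,-6,0],[-60,-50,65,0,-12,0],[-90,-85,105,0,-20,0],[-125,-85,145,0,-28,0],[-155,-85,185,0,-34.3,0]]'
python3 - <<'E'
from h import *
a=np.radians(-31.5)
print(rows([573,93,300],rot([0,0,-1],[np.cos(a),np.sin(a),0])))
E
```

```text
t: 0.65
eef_pos: [354.1, -366.0, 299.9]
tcp_rot: [-1.571, -0.001, -0.545]
ft_force: [0.7, 0.6, -0.1]
opening: 0.996
(array([-5.06e+01, -3.00e-01,  5.06e+02]), array([0.01, 0.29, 0.07]))
```

```bash
python3 -m crank '[[-5,0,48,0,0,0],[-10,0,96,0,0,0],[-15,0,144,0,0,0],[-20,0,192,0,0,0],[-25,0,240,0,0,0]]'
python3 -m crank '[[-5,0,48,0,0,0],[-10,0,96,0,0,0],[-15,0,144,0,0,0],[-20,0,192,0,0,0],[-24,0,232,0,0,0]]'
python3 - <<'E'
from h import *
a=np.radians(-31.5)
print(rows([573,93,300],rot([0,0,-1],[np.cos(a),np.sin(a),0])))
p,d=vision.read_camera("wrist"); cv2.imwrite("pics/w1.png",p);np.save("pics/w1.npy",d)
p,d=vision.read_camera("top"); cv2.imwrite("pics/t1.png",p)
E
```

```text
t: 1.15
eef_pos: [457.5, -145.8, 299.9]
tcp_rot: [-1.571, -0.001, -0.545]
ft_force: [0.7, -0.1, -0.9]
opening: 1.002
t: 1.65
eef_pos: [557.7, 67.5, 299.7]
tcp_rot: [-1.571, -0.001, -0.544]
ft_force: [0.6, -1.2, 0.1]
opening: 1.0
(array([-0.1, -0.3, 29.7]), array([0.01, 0.34, 0.07]))
```

View pics/w1.png

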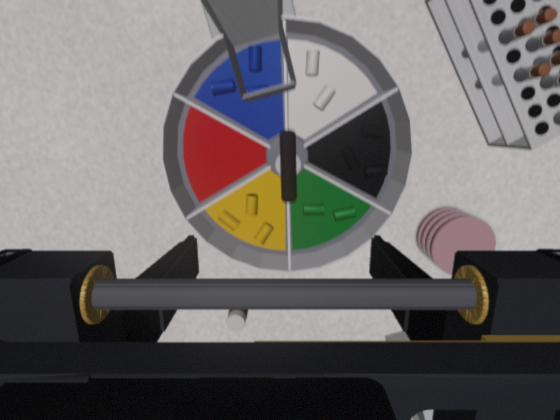

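Run:
```python
from h import *
c=vision.calibration("wrist")
A=atz(c,288,132,185)[:2];B=atz(c,289,199,185)[:2];print(A,B,(A+B)/2,np.degrees(np.arctan2(*(A-B)[::-1])))
pts={"RB":(178,96),"BW":(286,20),"WK":(396,90),"KG":(388,212),"GY":(289,270),"YR":(190,217)}
Q={k:atz(c,*v,75)[:2] for k,v in pts.items()}
# rim circle outer
C=np.mean([ (Q["RB"]+Q["KG"])/2,(Q["BW"]+Q["GY"])/2,(Q["WK"]+Q["YR"])/2],0);print("C",C)
for k in Q: print(k,np.round(Q[k]),np.linalg.norm(Q[k]-C),np.degrees(np.arctan2(*(Q[k]-C)[::-1])))
# spout lower end edge, nose  z=142
n1=atz(c,246,96,142)[:2];n2=atz(c,294,85,142)[:2];print("nose",n1,n2,np.degrees(np.arctan2(*((n1+n2)/2-C)[::-1])),np.linalg.norm((n1+n2)/2-C), "edge normal",np.degrees(np.arctan2(*(n2-n1)[::-1]))+90)
t=vision.calibration("top")
m=(atz(t,148.7,144.7,228)+atz(t,138.9,180,228))/2; print(m,np.degrees(np.arctan2(*(m[:2]-C)[::-1])))
```

```text
[595.77470938 121.89469241] [567.00724613  71.87238068] [581.39097775  96.88353655] 60.09710936028738
C [581.49232334  95.18979032]
RB [509. 218.] 142.39426883819417 120.42592336659635
BW [655. 222.] 145.96301159947708 59.97665353104912
WK [725.  96.] 143.32928408999436 0.42333772799228164
KG [653. -27.] 141.961276969895 -59.6969300974133
GY [508. -31.] 146.01694192102846 -120.18319339227166
YR [439.  94.] 142.4712883024947 -179.42244707889012
nose [578.8763091  169.73336667] [622.68274248 154.84656921] 73.96328929567187 69.81711835027959 edge normal 71.2306311318654
[642.92692302 331.52612806 228.        ] 75.42870142664974
```

Run:
```python
import cv2
p=cv2.imread("pics/t1.png"); 
cv2.imwrite("pics/t1z.png",cv2.resize(p[130:250,120:280],(800,600),interpolation=cv2.INTER_CUBIC))
```

```text
(no output)
```

View pics/t1z.png

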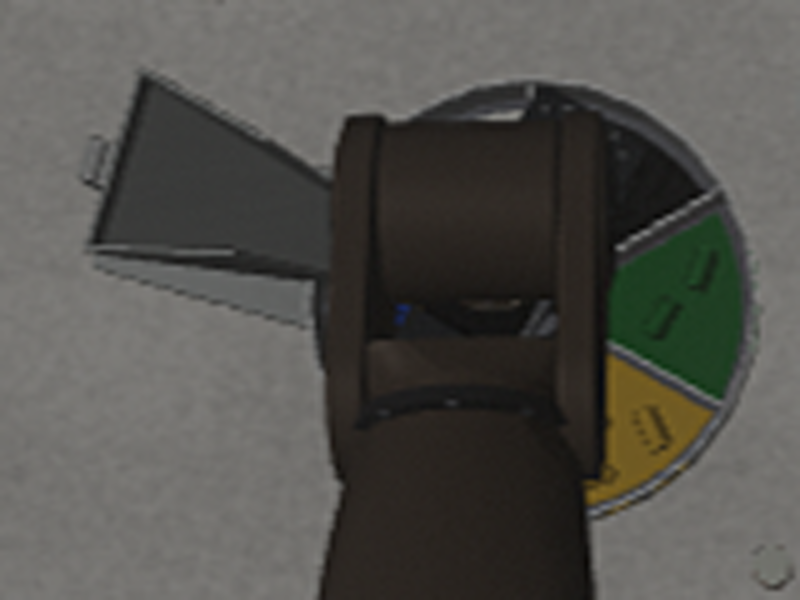

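Run:
```python
from h import *
t=vision.calibration("top"); cr=lambda x,y:(x/2.857+120,y/2.857+130)
print(atz(t,*cr(306,173.5),75))
A=atz(t,*cr(275,150),185);B=atz(t,*cr(315,172),185);print(A,B)
C=atz(t,*cr(306,173.5),75)[:2]
for q in [((149.4,144.6),(138.4,179.2))]:
    a=atz(t,*q[0],228)[:2];b=atz(t,*q[1],228)[:2];m=(a+b)/2;print(a,b,np.linalg.norm(a-b),m,np.linalg.norm(m-C),np.degrees(np.arctan2(*(m-C)[::-1])), np.degrees(np.arctan2(*(a-b)[::-1]))+90)
w=vision.calibration("wrist")
for p in [(578,95,185),(560,110,300)]: print(proj(w,p),proj(t,p))
p,d=vision.read_camera("wrist");X=cloud(w,d); print(np.nanmedian(X[140:190,285:291],axis=(0,1)))
d=np.load("pics/top0.npy"); 
print(rows([580,95,240],rot([0,0,-1],[np.cos(np.radians(-30)),np.sin(np.radians(-30)),0])))
```

```text
[571.32433467  90.63868707  75.        ]
[584.24070801 114.14743102 185.        ] [559.46627917  70.20024641 185.        ]
[697.92404048 315.08385014] [590.70820855 347.38291576] 111.97528413783988 [644.31612452 331.23338295] 251.42316732966665 73.12321468862945 73.23492708180953
[286.25902606 170.22981595] [222.35087998 184.41704748]
[244.17778613 192.01802754] [213.09471732 185.37795368]
[581.36770997  98.60946491 184.97160775]
(array([ 4.9, 59.1, 35.7]), array([ 0.04, -1.02,  0.03]))
```

```bash
python3 -m crank '[[1,12,10,0,0,0],[2,24,20,0,-1,0],[4,40,30,0,-1,0],[5,55,36,0,-1,0],[5,55,36,0,-1,0]]'
python3 - <<'E'
from h import *
c=vision.calibration("wrist")
p,d=vision.read_camera("wrist"); cv2.imwrite("pics/w2.png",p)
print(pose()[1]); print(proj(c,(581.4,96,185)),proj(c,(573,92,185)))
E
```

```text
t: 2.3
eef_pos: [579.8, 95.3, 241.1]
tcp_rot: [-1.574, 0.003, -0.524]
ft_force: [-0.2, -0.1, 0.1]
opening: 1.0
[579.96178929  95.10843748 242.5652693 ]
[283.90247911 223.98034462] [276.61265694 234.11659689]
```

View pics/w2.png

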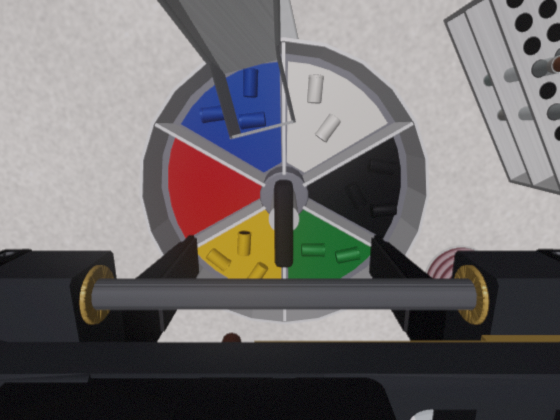

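Run:
```python
from h import *
c=vision.calibration("wrist"); C=np.array([581.4,96])
n1=atz(c,234,138,142)[:2];n2=atz(c,294,122,142)[:2];m=(n1+n2)/2
print(n1,n2,np.degrees(np.arctan2(*(m-C)[::-1])),np.linalg.norm(m-C),np.degrees(np.arctan2(*(n2-n1)[::-1]))+90)
print(rows([581.4,96,158],rot([0,0,-1],[np.cos(np.radians(-30)),np.sin(np.radians(-30)),0])))
```

```text
[576.28936254 166.68823538] [624.21179141 153.37218071] 73.59550225657946 66.74737294160343 74.47115087116332
(array([ 0.9, 84.6,  1.7]), array([ 0.13, -0.02, -0.1 ]))
```

```bash
python3 -m crank '[[0,25,1,0,0,0],[1,50,1,0,0,0],[1,70,2,0,0,0],[1,84,2,0,0,0],[1,84,2,0,0,0]]'
python3 -m crank '[[0,0,0,0,0,0],[0,0,0,0,0,0],[0,0,0,0,0,0],[0,0,0,0,0,0],[0,0,0,0,0,0]]' 0
python3 -m crank '[[0,0,0,0,0,0],[0,0,0,0,0,0],[0,0,0,0,0,0],[0,0,0,0,0,0]]'
```

```text
t: 2.85
eef_pos: [581.0, 95.9, 157.4]
tcp_rot: [-1.574, 0.004, -0.524]
ft_force: [-0.2, -0.3, 0.6]
opening: 0.998
t: 3.35
eef_pos: [581.1, 95.9, 157.8]
tcp_rot: [-1.574, 0.003, -0.524]
ft_force: [0.7, -0.8, 1.1]
opening: 0.637
t: 3.75
eef_pos: [581.1, 95.9, 157.8]
tcp_rot: [-1.574, 0.003, -0.524]
ft_force: [1.2, 0.3, 0.1]
opening: 0.304
```

```bash
python3 -m crank '[[0,0,0,0,0,0],[0,0,0,0,0,0],[0,0,0,0,0,0],[0,0,0,0,0,0]]'
python3 -m crank '[[0,0,0,0,3,0],[0,0,0,0,8,0],[0,0,0,0,14,0],[0,0,0,0,20,0],[0,0,0,0,26,0]]'
python3 -m crank '[[0,0,0,0,6,0],[0,0,0,0,12,0],[0,0,0,0,18,0],[0,0,0,0,24,0],[0,0,0,0,30,0]]'
```

```text
t: 4.15
eef_pos: [580.0, 96.4, 157.6]
tcp_rot: [-1.575, 0.006, -0.524]
ft_force: [-4.7, 3.5, 2.7]
opening: 0.228
t: 4.65
eef_pos: [581.0, 95.5, 157.7]
tcp_rot: [-1.576, 0.001, -0.982]
ft_force: [4.1, -7.3, -2.6]
opening: 0.226
t: 5.15
eef_pos: [581.6, 93.9, 157.7]
tcp_rot: [-1.575, -0.004, -1.509]
ft_force: [3.1, -12.0, -1.0]
opening: 0.228
```

```bash
python3 -m crank '[[0,0,0,0,6,0],[0,0,0,0,12,0],[0,0,0,0,17,0],[0,0,0,0,19.9,0],[0,0,0,0,19.9,0]]'
python3 - <<'E'
from h import *
p,d=vision.read_camera("wrist"); cv2.imwrite("pics/w3.png",p)
p,d=vision.read_camera("side"); cv2.imwrite("pics/s3.png",p[130:330,80:400])
E
```

```text
t: 5.65
eef_pos: [581.5, 92.6, 157.7]
tcp_rot: [-1.573, -0.007, -1.858]
ft_force: [-0.7, -9.1, 0.9]
opening: 0.231
```

View pics/w3.png

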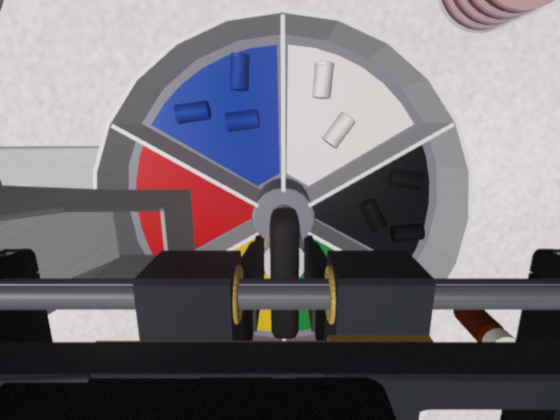

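View pics/s3.png

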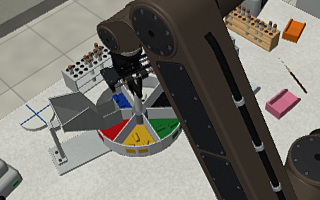

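```bash
python3 -m crank '[[0,0,0,0,0,0],[0,0,0,0,0,0],[0,0,0,0,0,0],[0,0,0,0,0,0],[0,0,0,0,0,0]]' 0.7
python3 -m crank '[[0,-10,0,0,0,0],[0,-40,0,0,0,0],[0,-80,0,0,0,0],[0,-110,0,0,0,0],[0,-140,0,0,0,0]]' 
python3 -m crank '[[0,0,-20,0,0,0],[0,0,-50,0,0,0],[0,0,-90,0,0,0],[0,0,-90,0,0,0]]' 1
python3 - <<'E'
from h import *
c=vision.calibration("wrist")
p,d=vision.read_camera("wrist"); cv2.imwrite("pics/w4.png",p);np.save("pics/w4.npy",d)
print(pose()[1],c["pose"])
E
```

```text
t: 6.25
eef_pos: [581.5, 92.8, 157.7]
tcp_rot: [-1.573, -0.007, -1.857]
ft_force: [0.1, 0.3, 0.1]
opening: 0.589
t: 6.75
eef_pos: [582.0, 93.7, 300.1]
tcp_rot: [-1.572, -0.007, -1.857]
ft_force: [0.6, -0.8, 0.3]
opening: 0.699
t: 7.15
eef_pos: [492.2, 120.1, 301.5]
tcp_rot: [-1.572, -0.006, -1.855]
ft_force: [1.6, 0.2, 0.5]
opening: 0.971
[494.28662624 119.66848076 301.58551803] [[-2.80271685e-01 -9.29766768e-01 -2.38708063e-01  5.60004908e+02]
 [-9.59892204e-01  2.73376117e-01  6.22290534e-02  1.02009397e+02]
 [ 7.39857733e-03  2.46575050e-01 -9.69095457e-01  4.71393117e+02]
 [ 0.00000000e+00  0.00000000e+00  0.00000000e+00  1.00000000e+00]]
```

View pics/w4.png

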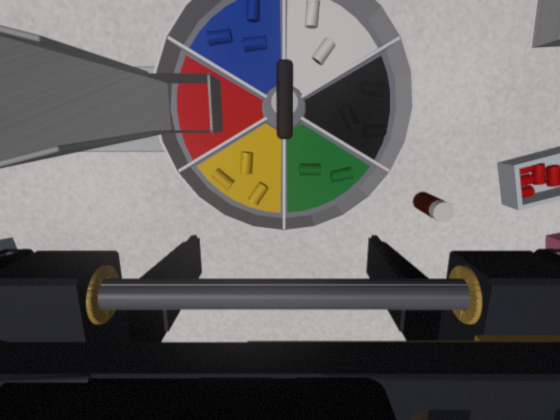

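Run:
```python
from h import *
c=vision.calibration("wrist"); ang=lambda v:np.degrees(np.arctan2(v[1],v[0]))
A=atz(c,284.5,62,185)[:2];B=atz(c,285.5,136,185)[:2];C=(A+B)/2
n1=atz(c,214,131,142)[:2];n2=atz(c,213,74,142)[:2];m=(n1+n2)/2
print(C,ang(A-B)+90,"nose",m,ang(m-C),np.linalg.norm(m-C),ang(n2-n1)+90)
# hopper rim corners: left side edges at u=0 : upper (0,28), (38,35) ; lower (0,166),(70,152)
for u,v in [(168,39),(400,39),(387,170),(283,228),(180,170)]:
    q=atz(c,u,v,75)[:2];print(q,ang(q-C),np.linalg.norm(q-C))
for a in [(20,31),(60,40)],[(20,162),(60,154)]: print([atz(c,*x,228) for x in a])
print("tray back end",atz(c,500,163,36),atz(c,513,208,36))
```

```text
[581.47493556  92.58917252] 74.5878718919585 nose [600.82334426 157.54639777] 73.41310866878219 67.77759240198596 71.77595545043381
[686.09103953 194.63545627] 44.28757106820183 146.14367326787553
[614.92972794 -50.47369698] -76.83808111785841 146.92245492925554
[477.06071989  -6.86900233] -136.3925588732523 144.20213929748607
[442.13976651 134.50992531] 163.2554196685515 145.50477259862345
[547.37990399 233.03103138] 103.6456893661279 144.52123337746863
[array([670.23844066, 251.80708149, 228.        ]), array([657.79827101, 228.65015656, 228.        ])]
[array([591.38067215, 292.5978725 , 228.        ]), array([588.47754206, 262.0306916 , 228.        ])]
tray back end [ 435.61280897 -163.53212651   36.        ] [ 368.75930181 -173.05750252   36.        ]
```

Run:
```python
from h import *
print(rows([392,-290,290],rot([0,0,-1],[1,0,0])))
```

```text
(array([421.8,  14.2,  16.8]), array([   0.32, -106.3 ,    0.26]))
```

```bash
python3 -m crank '[[30,0,0,0,-8,0],[60,0,0,0,-16,0],[90,0,0,0,-24,0],[120,0,0,0,-32,0],[150,0,0,0,-40,0]]'
python3 - <<'E'
from h import *
print(rows([392,-290,290],rot([0,0,-1],[1,0,0])))
E
```

```text
t: 7.7
eef_pos: [452.5, -25.8, 303.1]
tcp_rot: [-1.574, -0.005, -1.152]
ft_force: [1.6, 0.5, 1.2]
opening: 0.995
(array([ 216.7,   14.7, -162.8]), array([  0.34, -65.98,   0.17]))
```

```bash
python3 -m crank '[[27,2,-20,0,-8,0],[54,4,-40,0,-16,0],[81,6,-60,0,-24,0],[108,8,-80,0,-32,0],[135,9,-100,0,-40,0]]'
python3 - <<'E'
from h import *
print(rows([392,-290,290],rot([0,0,-1],[1,0,0])))
E
```

```text
t: 8.2
eef_pos: [416.2, -191.8, 295.5]
tcp_rot: [-1.577, -0.003, -0.448]
ft_force: [0.6, 0.0, 0.9]
opening: 1.002
(array([ 20.7,   6.1, -98.9]), array([  0.38, -25.66,   0.08]))
```

```bash
python3 -m crank '[[5,2,-25,0,-8,0],[10,3,-50,0,-16,0],[16,5,-75,0,-22,0],[20,6,-98,0,-25.7,0],[20,6,-98,0,-25.7,0]]'
python3 - <<'E'
from h import *
p,d=vision.read_camera("wrist"); cv2.imwrite("pics/w5.png",p);np.save("pics/w5.npy",d)
print(pose()[1])
E
```

```text
t: 8.7
eef_pos: [391.5, -291.6, 290.2]
tcp_rot: [-1.578, 0.0, -0.0]
ft_force: [-0.7, 0.4, -0.6]
opening: 1.002
[ 391.7360538  -290.28238599  290.2246435 ]
```

View pics/w5.png

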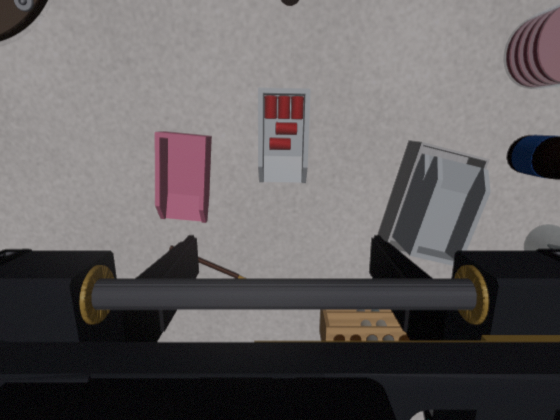

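Run:
```python
from h import *
c=vision.calibration("wrist"); d=np.load("pics/w5.npy"); X=cloud(c,d); ang=lambda v:np.degrees(np.arctan2(v[1],v[0]))
P=[atz(c,*q,36) for q in [(262,93),(306,93),(306,182),(258,182)]]
for p in P: print(np.round(p,1))
print(np.mean(P,0),ang(P[2]-P[1]),ang(P[3]-P[0]))
for z in (60,75,90,105):
  Q=[atz(c,*q,z) for q in [(416,143),(486,160)]]; print(z,np.round(Q,0).tolist())
np.set_printoptions(linewidth=250)
print(np.round(X[135:265:8,385:495:6,2]))
p=cv2.imread("pics/w5.png");cv2.imwrite("pics/w5z.png",cv2.resize(p[80:270,240:510],(800,563),interpolation=cv2.INTER_CUBIC))
```

```text
[ 367. -184.   36.]
[ 420.6 -184.1   36. ]
[ 422.3 -293.8   36. ]
[ 359.7 -293.7   36. ]
[ 392.39723405 -238.87622022   36.        ] -89.11844441492508 -93.78461936738954
60 [[551.0, -243.0, 60.0], [638.0, -263.0, 60.0]]
75 [[545.0, -242.0, 75.0], [629.0, -262.0, 75.0]]
90 [[539.0, -241.0, 90.0], [620.0, -260.0, 90.0]]
105 [[533.0, -240.0, 105.0], [610.0, -258.0, 105.0]]
[[ -1.  -2.  -0.  -1.   0.  -1.   1.  -1.   1.   0.  -1.  -0.   0.  -0.   1.   2.   2.   1.   1.]
 [ -0.  -1.   1.  -1.   8.  27.  44.  45.   0.  -1.   0.  -1.  -1.   1.  -1.   1.  -1.  -0.   1.]
 [  1.  -0.   1.   1.  17.  35.   2.   3.   2.   1.  13.  47.  45.   0.  -0.   1.   1.   0.  -0.]
 [  0.   0.   1.   5.  24.  43.  31.  39.  64.  72.  65.   5.   4.   3.   7.  20.  45.  46.  -1.]
 [ -1.  -0.   1.  14.  32.  46.  40.  47.  71.  81.  64.  nan  64.  65.  65.  64.  39.   1.  -1.]
 [  0.  -0.   2.  24.  43.  31.  47.  64.  77.  88.  61.  62.  63.  64.  63.  64.  72.  77.   1.]
 [  0.   1.  14.  32.  44.  37.  54.  69.  83.  90.  59.  60.  62.  60.  62.  66.  77.  83.   1.]
 [ -0.   1.  20.  41.  29.  45.  62.  77
[... 240 characters left out ...]
0.   0.  -0.]
 [  8.  28.  45.  35.  52.  69.  83.  91.  59.  60.  58.  58.  58.  67.  79.  90.   0.   2.   1.]
 [ 19.  37.  25.  43.  60.  76.  90.  57.  58.  58.  58.  58.  63.  73.  85.  92.  -1.   1.  -0.]
 [ 25.  45.  32.  51.  68.  84.  91.  58.  58.  59.  58.  58.  69.  80.  91.   1.   0.   1.   0.]
 [ 36.   3.  42.  60.  76.  90.  59.  59.  58.  58.  58.  62.  77.  85.  90.   1.   1.   1.   1.]
 [310. 309.  34.  66.  83.  90.  64.  58.  58.  58.  59.  70.  81.  90.  -2.  -1.   0.   0.  -0.]
 [316. 319. 319. 320.  -2.  90.  91.  92.  87.  82.  74.  76. 373. 375. 377. 376. 376. 377. 377.]
 [317. 325. 329. 328. 329.  -0.  -0.   1.   0.  -1.  91.  89. 373. 376. 379. 382. 383. 382. 383.]]
```

View pics/w5z.png

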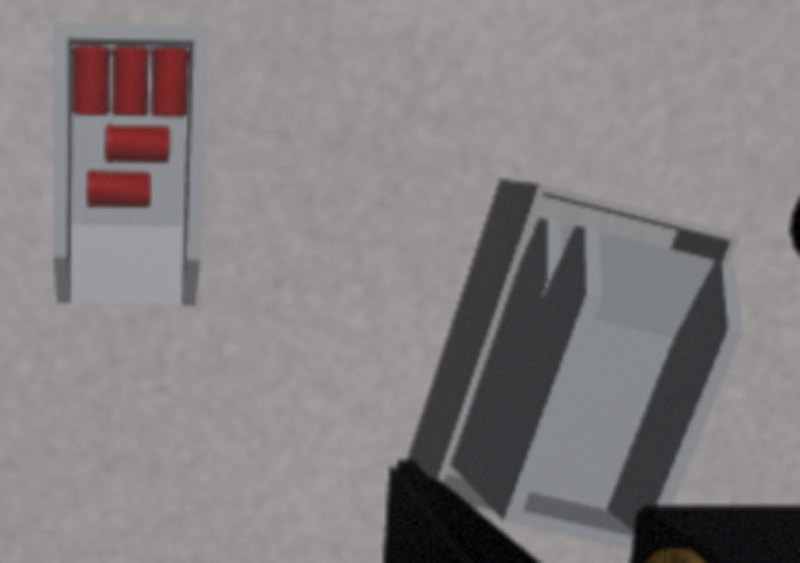

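Run:
```python
from h import *
c=vision.calibration("wrist"); d=np.load("pics/w5.npy"); X=cloud(c,d)
f=lambda x,y:((x+.5)/2.963-.5+240,(y+.5)/2.963-.5+80)
for q,z in [((54,25),36),((208,25),36),((53,257),36),((200,258),36),((57,302),11),((197,304),11)]: print(q,np.round(atz(c,*f(*q),z),1))
print(np.round(X[86:190:6,262],0)[:,2],np.round(X[86:190:6,309],0)[:,2])
# planar fit of tray pixels >25mm
m=(X[...,2]>31)&(X[...,2]<41)&(abs(X[...,0]-390)<50)&(abs(X[...,1]+235)<75)
import numpy as np
pts=X[m][:,:2]; print(len(pts),cv2.minAreaRect(pts.astype(np.float32)),np.min(pts,0),np.max(pts,0))
m=(X[...,2]>87)&(X[...,2]<97)&(abs(X[...,0]-580)<100)&(abs(X[...,1]+320)<110)
pts=X[m]; print(len(pts),np.median(pts[:,2]),cv2.minAreaRect(pts[:,:2].astype(np.float32)))
m=(X[...,2]>35)&(X[...,2]<100)&(abs(X[...,0]-590)<100)&(abs(X[...,1]+320)<130)
pts=X[m]; print(cv2.minAreaRect(pts[:,:2].astype(np.float32)))
```

```text
(54, 25) [ 362.1 -178.3   36. ]
(208, 25) [ 425.2 -178.4   36. ]
(53, 257) [ 359.6 -273.4   36. ]
(200, 258) [ 423.5 -273.9   36. ]
(57, 302) [ 359.  -297.5   11. ]
(197, 304) [ 424.3 -298.6   11. ]
[-0. 35. 34. 34. 35. 36. 36. 36. 35. 35. 36. 36. 36. 36. 32. 24. -1. -2.] [ 0. 36. 36. 36. 35. -0.  1. -2. -0. -1.  1. -1. -1. -0.  0.  1. -0. -0.]
1057 ((392.64117431640625, -228.52149963378906), (101.90079498291016, 63.450443267822266), 88.65245056152344) [ 359.72980331 -280.116572  ] [ 424.72677148 -178.07049168]
1192 90.20512573553654 ((587.2355346679688, -332.8380126953125), (100.88948822021484, 65.3179931640625), 76.56361389160156)
((589.8384399414062, -323.2885437011719), (146.15985107421875, 91.3614501953125), 76.17062377929688)
```

Run:
```python
from h import *
a=np.radians(-1.3)
print(rows([392.4,-238.4,80],rot([0,0,-1],[np.cos(a),np.sin(a),0])))
```

```text
(array([  0.6, 209.9,  53.3]), array([0.38, 1.18, 0.  ]))
```

```bash
python3 -m crank '[[0,30,20,0.3,1,0],[0,75,40,0.3,1.2,0],[0.6,120,53,0.4,1.2,0],[0.6,165,53,0.4,1.2,0],[0.6,210,53,0.4,1.2,0]]'
python3 -m crank '[[0,0,0,0,0,0]]'
python3 - <<'E'
from h import *
a=np.radians(-1.3)
print(rows([392.4,-238.4,6],rot([0,0,-1],[np.cos(a),np.sin(a),0])))
p,d=vision.read_camera("wrist"); cv2.imwrite("pics/w6.png",p)
E
```

```text
t: 9.25
eef_pos: [393.1, -238.0, 78.9]
tcp_rot: [-1.572, -0.002, -0.023]
ft_force: [1.2, 0.6, -0.0]
opening: 0.999
t: 9.35
eef_pos: [391.9, -236.2, 75.4]
tcp_rot: [-1.567, 0.005, -0.024]
ft_force: [-0.2, 0.4, 0.3]
opening: 1.001
(array([ 0.8, 69.4, -2.5]), array([-0.24, -0.07, -0.26]))
```

View pics/w6.png

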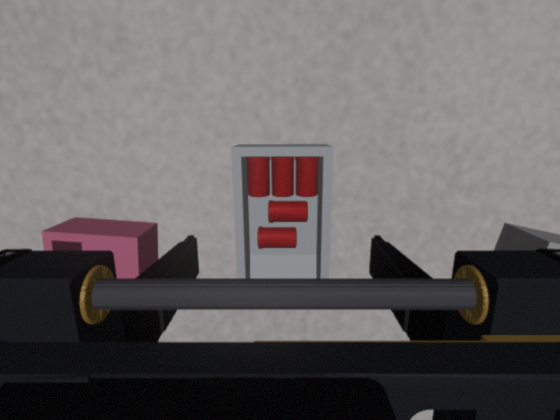

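```bash
python3 -m crank '[[0.5,25,-1,0,0,0],[0.8,45,-2,0,0,0],[0.8,60,-2.5,0,0,0],[0.8,69,-2.5,0,0,0],[0.8,69,-2.5,0,0,0]]'
python3 -m crank '[[0,0,0,0,0,0],[0,0,0,0,0,0],[0,0,0,0,0,0],[0,0,0,0,0,0],[0,0,0,0,0,0]]' 0.3
python3 -m crank '[[0,0,0,0,0,0],[0,0,0,0,0,0]]'
```

```text
t: 9.9
eef_pos: [394.2, -239.6, 9.7]
tcp_rot: [-1.569, 0.001, -0.024]
ft_force: [-0.7, 0.6, -0.3]
opening: 1.0
t: 10.4
eef_pos: [394.1, -239.6, 10.0]
tcp_rot: [-1.569, 0.001, -0.024]
ft_force: [-0.9, 0.3, 5.6]
opening: 0.669
t: 10.6
eef_pos: [394.1, -239.6, 10.0]
tcp_rot: [-1.569, 0.001, -0.024]
ft_force: [-0.9, -0.9, 0.2]
opening: 0.669
```

```bash
python3 -m crank '[[0,-5,0,0,0,0],[0,-15,0,0,0,0],[0,-30,0,-2,0,0],[0,-50,0,-5,0,0],[0,-72,0,-8,0,0]]'
python3 - <<'E'
from h import *
p,d=vision.read_camera("wrist"); cv2.imwrite("pics/w7.png",p)
E
```

```text
t: 11.1
eef_pos: [393.9, -239.9, 83.2]
tcp_rot: [-1.711, 0.001, -0.025]
ft_force: [-0.6, 0.2, -1.6]
opening: 0.674
```

View pics/w7.png

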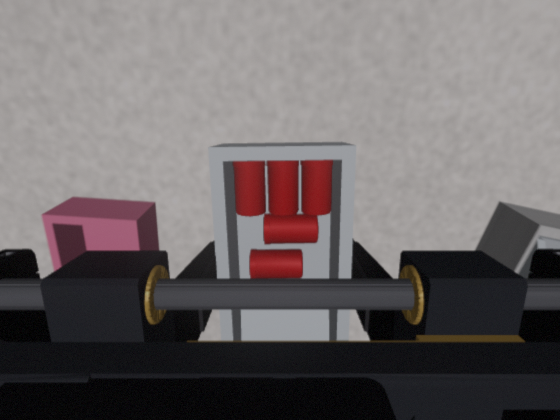

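```bash
cat >> h.py <<'E'
def pour(th,yaw):
    "tool rotation for tray nose-down th deg, tray heading yaw deg"
    t,y=np.radians(th),np.radians(yaw); h=np.array([np.cos(y),np.sin(y),0]);k=np.array([0,0,1.])
    U=h*np.sin(t)+k*np.cos(t); F=h*np.cos(t)-k*np.sin(t)
    return rot(-U,np.cross(-F,U)*-1*-1 if False else np.cross(U,F)*-1 if False else np.cross(F,U)*-1),F,U
E
python3 - <<'E'
from h import *
for th in (0,-8): print(pour(th,-91.3)[0].as_euler('xyz'))
print(pour(-8,-91.3)[0].as_matrix()[:,0])
print(rows([405,-215,275],pour(-10,-93)[0]))
E
```

```text
[-1.57079633  0.         -0.02268928]
[-1.71042267  0.         -0.02268928]
[ 9.99742609e-01 -2.26873336e-02  1.73472348e-18]
(array([  10.1, -190.7,   -2.6]), array([-1.67,  1.59,  0.33]))
```

```bash
sed -i 's/return rot(-U,.*/return rot(-U,np.cross(U,F)),F,U/' h.py
python3 -m crank '[[2,-30,0,-1,0,0],[4,-70,-1,-2,1,0],[6,-112,-2,-2,1.6,0],[8,-152,-3,-2,1.6,0],[10,-190,-3,-2,1.6,0]]'
python3 - <<'E'
from h import *
for th in (0,-8): print(pour(th,-91.3)[0].as_euler('xyz'))
print(rows([660,364,300],pour(-10,-106.2)[0]))
E
```

```text
t: 11.65
eef_pos: [404.6, -214.8, 276.7]
tcp_rot: [-1.75, -0.007, -0.051]
ft_force: [1.4, 0.5, -2.8]
opening: 0.673
[-1.57079633  0.         -0.02268928]
[-1.71042267  0.         -0.02268928]
(array([ 225.6, -127. ,  577.7]), array([ 0.24, 12.99,  2.72]))
```

```bash
python3 -m crank '[[5,-3,12,0,0,0],[12,-7,32,0,1,0],[24,-14,62,0,2,0],[37,-21,95,0,3,0.5],[50,-28,128,0,4,1]]'
python3 -m crank '[[12,-7,33,0,1,0],[25,-14,66,0,2,0],[38,-21,99,0,3,0.5],[51,-28,132,0,4,1],[64,-36,165,0,5,1]]'
python3 - <<'E'
from h import *
print(rows([660,364,300],pour(-10,-106.2)[0]))
E
```

```text
t: 12.15
eef_pos: [461.1, -85.2, 282.1]
tcp_rot: [-1.749, -0.002, -0.124]
ft_force: [0.5, -0.9, -1.4]
opening: 0.671
t: 12.65
eef_pos: [545.7, 75.9, 288.5]
tcp_rot: [-1.748, 0.001, -0.213]
ft_force: [0.5, 0.2, -1.4]
opening: 0.672
(array([ 50.7, -65.3, 298.9]), array([0.18, 3.93, 0.64]))
```

```bash
python3 -m crank '[[6,-8,33,0,1,0],[12,-16,66,0,2,0.3],[18,-24,99,0,3,0.6],[22,-28,120,0,4,0.6]]'
python3 - <<'E'
from h import *
c=vision.calibration("wrist")
p,d=vision.read_camera("wrist"); cv2.imwrite("pics/w8.png",p);np.save("pics/w8.npy",d);np.save("pics/w8c.npy",c)
print(rows([660,364,300],pour(-10,-106.2)[0]))
E
```

```text
t: 13.05
eef_pos: [593.5, 193.7, 295.0]
tcp_rot: [-1.747, 0.0, -0.283]
ft_force: [-1.6, 0.0, -1.3]
opening: 0.671
(array([ 16.3, -36.9, 176.4]), array([ 0.07, -0.01, -0.01]))
```

View pics/w8.png

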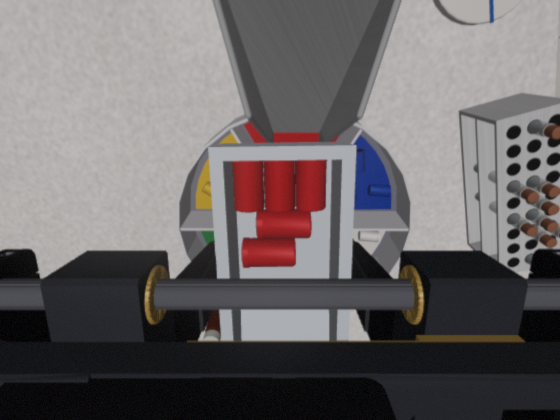

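Run:
```python
from h import *
c=np.load("pics/w8c.npy",allow_pickle=True).item(); d=np.load("pics/w8.npy");X=cloud(c,d)
C=np.array([581.5,93.5]);h=np.array([.279,.960]);n=np.array([.960,-.279])
for r in range(0,125,12):
    row=X[r]; m=(row[:,2]>60); idx=np.nonzero(m)[0]
    idx=idx[(idx>195)&(idx<410)]
    # chute extents
    if len(idx)==0: continue
    a,b=row[idx[0]+1],row[idx[-1]-1]
    q=(a+b)[:2]/2-C
    print(r,idx[0],idx[-1],np.round(a),np.round(b),"along",round(q@h),"lat",round(q@n,1))
    print('   floor',np.round(row[(idx[0]+idx[-1])//2]))
```

```text
0 213 399 [593. 329. 230.] [694. 300. 228.] along 229 lat -2.3
   floor [647. 319. 190.]
12 215 396 [591. 323. 229.] [691. 294. 229.] along 223 lat -2.6
   floor [645. 313. 183.]
24 219 392 [592. 317. 230.] [688. 289. 228.] along 217 lat -2.2
   floor [644. 307. 177.]
36 222 388 [591. 311. 230.] [685. 283. 229.] along 211 lat -2.5
   floor [642. 299. 170.]
48 225 385 [591. 304. 230.] [682. 277. 229.] along 205 lat -2.3
   floor [641. 292. 163.]
60 229 381 [591. 297. 231.] [678. 272. 230.] along 198 lat -2.3
   floor [639. 283. 155.]
72 232 377 [590. 290. 230.] [675. 266. 230.] along 191 lat -2.4
   floor [636. 274. 145.]
84 236 373 [590. 283. 230.] [671. 259. 230.] along 184 lat -2.2
   floor [634. 265. 140.]
96 239 369 [590. 276. 230.] [668. 253. 230.] along 177 lat -2.4
   floor [632. 253. 126.]
108 243 365 [590. 268. 230.] [664. 247. 231.] along 170 lat -2.2
   floor [629. 242. 116.]
120 240 359 [559. 242.  69.] [659. 239. 226.] along 149 lat -14.7
   floor [622. 230. 104.]
```

```bash
cat >> h.py <<'E'
def tp(th,z,along=15,yaw=-106.2):
    Rt,F,U=pour(th,yaw); L=np.array([636.5+.279*along,291+.96*along,z]); return L-60*F+10*U,Rt
E
python3 - <<'E'
from h import *
p,r=tp(-10,262);print(p);print(rows(p,r))
for th in (0,10,20,30,40,50,60): print(th,tp(th,240)[0])
E
```

```text
[657.65461923 363.80981249 261.42918687]
(array([ 14.1,   1.2, 182.3]), array([ 0.07, -0.01, -0.01]))
0 [657.42446636 363.01762114 250.        ]
10 [656.68569328 360.47474752 260.26696819]
20 [655.46074724 356.25845557 269.91813481]
30 [653.78684759 350.49685519 278.66025404]
40 [651.71485493 343.36500967 286.22770101]
50 [649.30772571 335.07961655 292.39054268]
60 [646.63859933 325.8924233  296.96152423]
```

```bash
python3 -m crank '[[3,-7,30,0,0,0],[6,-14,65,0,0,0],[9,-21,100,0,0,0],[12,-28,135,0,0,0],[14,-33,165,0,0,0]]'
python3 - <<'E'
from h import *
print(env.state()["joints"])
for a in [(0,262),(15,252)]:
  p,r=tp(*a);print(p);print(rows(p,r))
E
```

```text
t: 13.6
eef_pos: [654.5, 354.6, 298.1]
tcp_rot: [-1.746, 0.002, -0.282]
ft_force: [0.7, -0.2, -1.7]
opening: 0.671
[ 0.4548022   0.68560696  0.98800551 -0.12847204  1.58735955  0.74212731]
[657.42446636 363.01762114 272.        ]
(array([ 0.5, 24.2, 13.3]), array([10.04,  0.06, -0.08]))
[656.13200076 358.56892536 277.18840097]
(array([ 0.5, 19.9,  7.8]), array([25.04,  0.04, -0.09]))
```

```bash
python3 -m crank '[[0,6,4,5,0,0],[0.5,14,8,10,0,0],[0.5,22,11,15,0,0],[0.5,22,10,20,0,0],[0.5,20,8,25,0,0]]'
python3 - <<'E'
from h import *
print(env.state()["joints"])
for a in [(25,243),(35,238),(45,234),(52,232)]:
  p,r=tp(*a);print(np.round(p));print(rows(p,r))
p,d=vision.read_camera("wrist"); cv2.imwrite("pics/w9.png",p)
p,d=vision.read_camera("side"); cv2.imwrite("pics/s9.png",cv2.resize(p[130:330,40:300],(780,600)))
E
```

```text
t: 14.1
eef_pos: [655.7, 358.5, 276.8]
tcp_rot: [-1.307, 0.003, -0.281]
ft_force: [-0.5, -0.2, -1.1]
opening: 0.672
[0.33318038 0.56256083 1.285244   0.23743722 1.15174971 0.53333479]
[655. 354. 277.]
(array([ 0.4, -1.9, -4.7]), array([ 9.86,  0.03, -0.17]))
[653. 347. 281.]
(array([  0.3,  -6.8, -10.4]), array([ 1.986e+01,  1.000e-02, -1.700e-01]))
[651. 339. 283.]
(array([  0.3, -11.7, -17.4]), array([29.86, -0.  , -0.17]))
[649. 333. 285.]
(array([  0.3, -15.2, -22.9]), array([ 3.686e+01, -1.000e-02, -1.700e-01]))
```

View pics/w9.png

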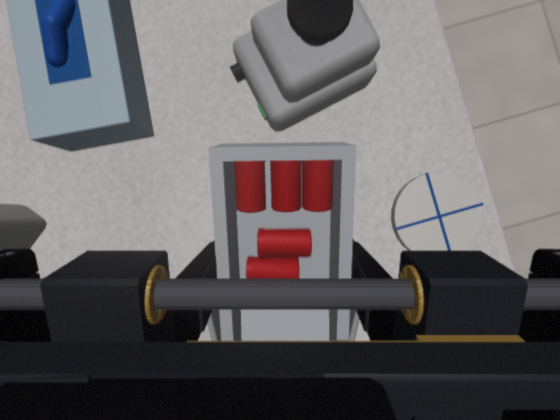

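View pics/s9.png

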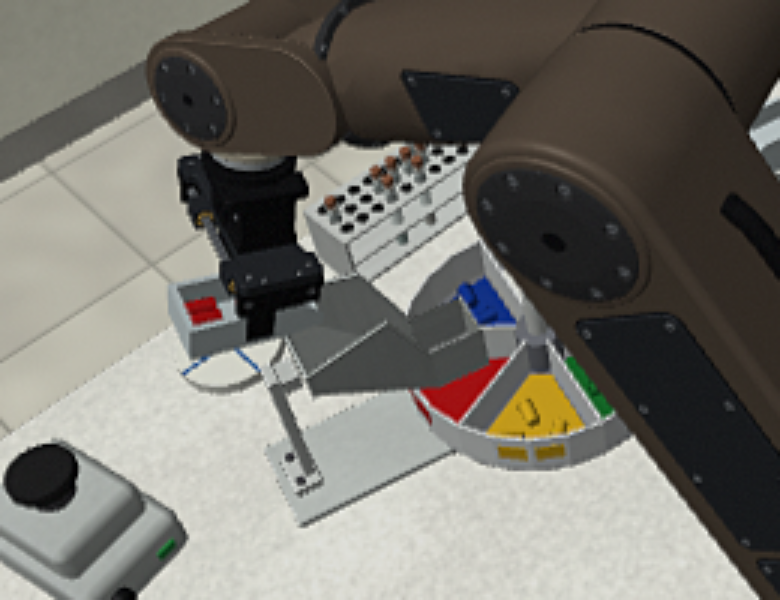

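```bash
python3 -m crank '[[0.3,0,-1,3,0,0],[0.3,-1,-3,6,0,0],[0.3,-2,-5,10,0,0],[0.3,-3,-6,13,0,0],[0.3,-4.3,-8,16,0,0]]'
python3 - <<'E'
from h import *
for a in [(38,237),(45,234),(55,231)]:
  p,r=tp(*a);print(rows(p,r))
p,d=vision.read_camera("wrist"); cv2.imwrite("pics/w10.png",p)
E
```

```text
t: 14.7
eef_pos: [653.5, 348.6, 279.7]
tcp_rot: [-1.029, 0.003, -0.281]
ft_force: [0.0, 0.0, -1.7]
opening: 0.674
(array([-0.2, -3.8, -2.3]), array([ 6.96, -0.03, -0.18]))
(array([-0.2, -8.2, -6.4]), array([13.96, -0.04, -0.18]))
(array([ -0.2, -15. , -13. ]), array([23.96, -0.06, -0.17]))
```

View pics/w10.png

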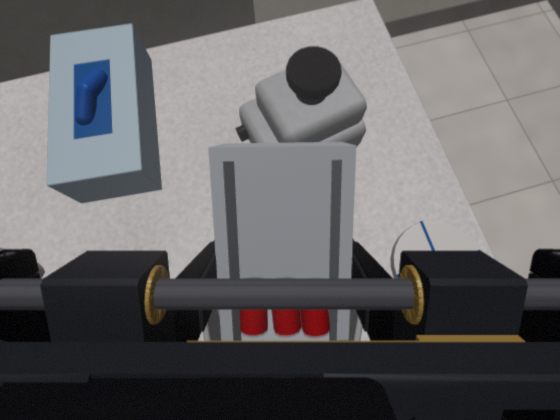

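```bash
python3 -m crank '[[0,-2,-1,3,0,0],[0,-4,-2.5,7,0,0],[0,-6,-4,10,0,0],[0,-8,-6,14,0,0],[0,-8,-6,14,0,0]]'
python3 -m crank '[[0,-3,-3,4,0,0],[0,-7,-7,10,0,0],[0,-7,-7,10,0,0],[0,-7,-7,10,0,0],[0,-7,-7,10,0,0]]'
python3 - <<'E'
from h import *
p,d=vision.read_camera("wrist"); cv2.imwrite("pics/w11.png",p)
p,d=vision.read_camera("side"); cv2.imwrite("pics/s11.png",cv2.resize(p[130:330,40:300],(780,600)))
E
```

```text
t: 15.25
eef_pos: [650.3, 338.5, 282.0]
tcp_rot: [-0.784, 0.006, -0.281]
ft_force: [-0.6, -0.2, -1.0]
opening: 0.675
t: 15.75
eef_pos: [647.7, 329.7, 282.6]
tcp_rot: [-0.612, 0.005, -0.279]
ft_force: [-0.1, -0.4, -1.5]
opening: 0.671
```

View pics/w11.png

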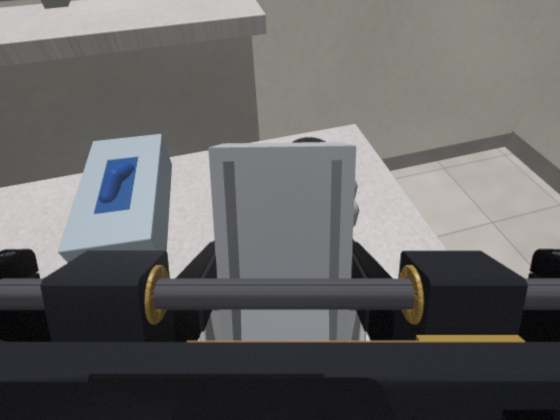

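View pics/s11.png

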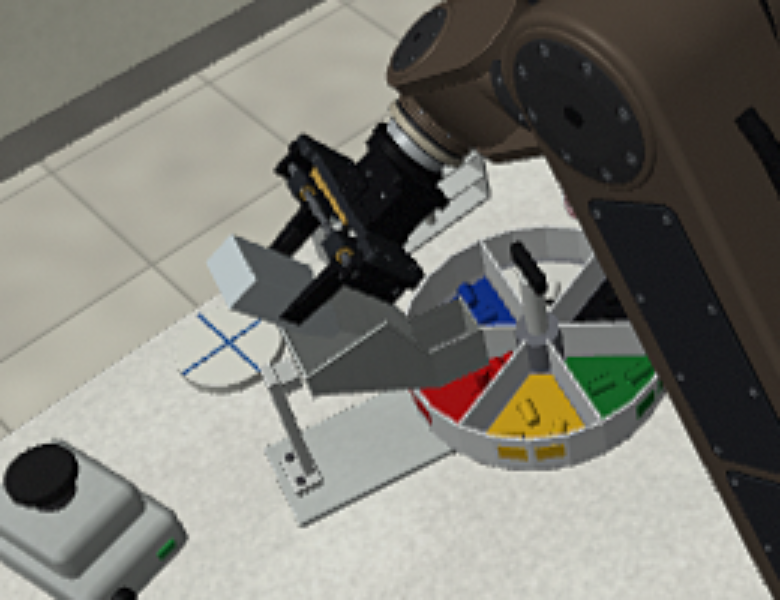

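```bash
python3 -m crank '[[0,0,0,0,0,0],[0,0,0,0,0,0],[0,0,0,0,0,0]]'
python3 - <<'E'
from h import *
for a in [(35,270),(0,300),(-5,310)]:
  p,r=tp(*a);print(p,rows(p,r))
E
```

```text
t: 16.15
eef_pos: [647.5, 329.9, 282.8]
tcp_rot: [-0.611, 0.005, -0.279]
ft_force: [-0.3, 0.5, -0.7]
opening: 0.674
[652.79694085 347.08957384 312.60610662] (array([ 0.2, -2.4, 34.8]), array([-20.01,  -0.05,  -0.35]))
[657.42446636 363.01762114 310.        ] (array([ 0.3, 12.7, 42.1]), array([-5.501e+01,  5.000e-02, -3.600e-01]))
[657.60392441 363.63531979 314.73260242] (array([ 0.3, 10.5, 46.4]), array([-60.01,   0.07,  -0.36]))
```

```bash
python3 -m crank '[[0,0,12,-6,0,0],[0,-1,24,-13,0,0],[0,-2,35,-20,0,0],[0,0,38,-27,0,0],[0,3,40,-34,0,0]]'
python3 - <<'E'
from h import *
p,r=tp(-3,300);print(rows(p,r))
E
```

```text
t: 16.65
eef_pos: [655.0, 354.0, 315.4]
tcp_rot: [-1.208, 0.002, -0.281]
ft_force: [0.2, -0.1, -1.8]
opening: 0.673
(array([-0.1, 11.4,  6.1]), array([-23.76,   0.08,  -0.15]))
```

```bash
python3 -m crank '[[0,0,2,-8,0,0],[0,0,4,-16,0,0],[0,0,6,-24,0,0],[0,0,6,-24,0,0]]'
python3 - <<'E'
from h import *
p,d=vision.read_camera("wrist"); cv2.imwrite("pics/w12.png",p)
p,d=vision.read_camera("side"); cv2.imwrite("pics/s12.png",cv2.resize(p[200:300,140:280],(780,557),interpolation=cv2.INTER_CUBIC))
print(pose()[1])
E
```

```text
t: 17.05
eef_pos: [656.2, 362.0, 316.2]
tcp_rot: [-1.631, 0.003, -0.278]
ft_force: [-0.4, 0.7, -2.1]
opening: 0.669
[656.39467443 360.11581868 316.51195826]
```

View pics/w12.png

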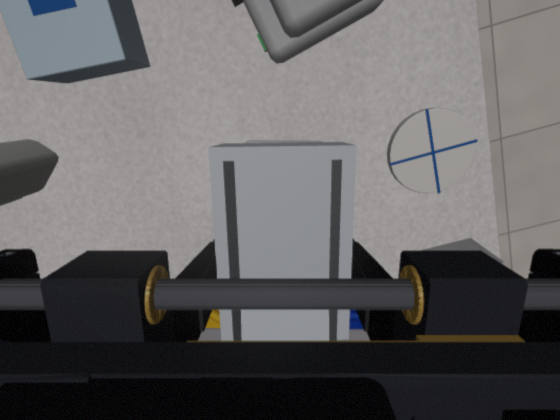

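View pics/s12.png

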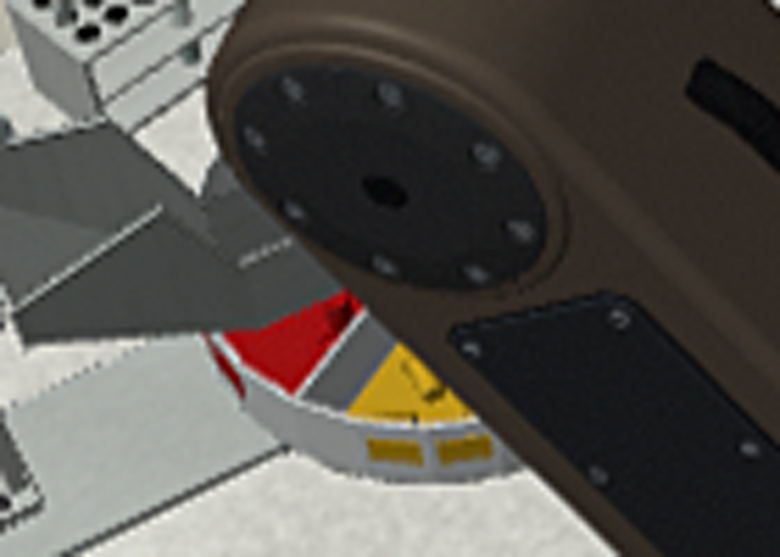

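```bash
python3 - <<'E'
from h import *
print(rows([600,180,325],pour(0,-106.2)[0]))
E
python3 -m crank '[[0,-2,-30,1.5,0,0],[0,-5,-70,3,0,0],[0,-8,-115,3,0,0],[0,-10,-160,3,0,0],[0,-10,-188,3,0,0]]'
python3 - <<'E'
from h import *
p,d=vision.read_camera("wrist"); cv2.imwrite("pics/w13.png",p)
p,d=vision.read_camera("side"); cv2.imwrite("pics/s13.png",cv2.resize(p[200:300,140:280],(780,557),interpolation=cv2.INTER_CUBIC))
print(pose()[1],env.state()["tcp_rot"])
E
```

```text
(array([  -4.5,    1.9, -188.9]), array([ 3.14,  0.17, -0.19]))
t: 17.65
eef_pos: [603.5, 176.7, 338.1]
tcp_rot: [-1.57, 0.001, -0.283]
ft_force: [0.5, -0.5, -1.0]
opening: 0.672
[603.83396152 176.17620744 338.33310711] [-1.57069967e+00  1.20629996e-03 -2.84655689e-01]
```

View pics/w13.png

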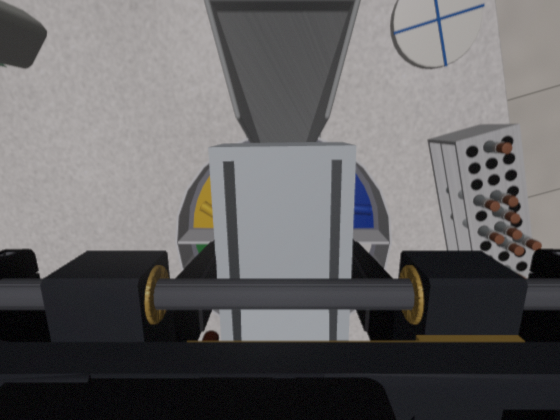

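View pics/s13.png

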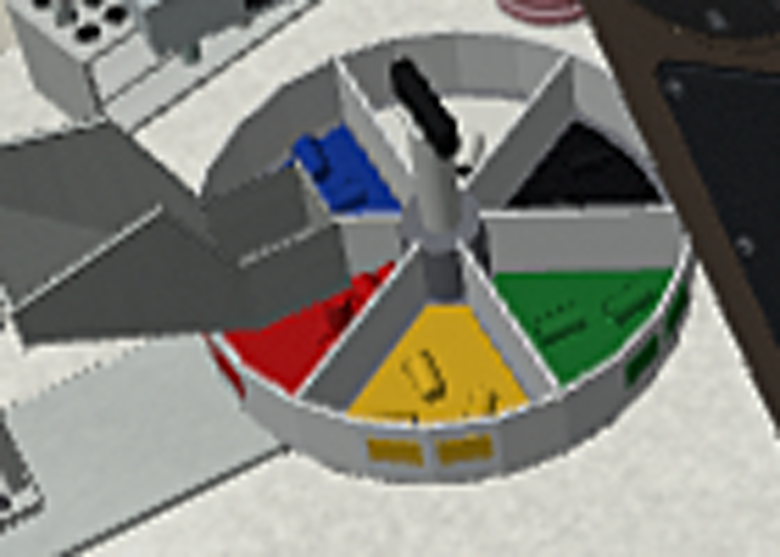

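```bash
python3 - <<'E'
from h import *
print(rows([600,30,340],pour(0,-104)[0]))
E
python3 -m crank '[[10,0,-30,0,-1,0],[20,0,-70,0,-2,0],[30,0,-110,0,-2,0],[38,0,-141,0,-2,0],[38,0,-141,0,-2,0]]'
python3 - <<'E'
from h import *
p,d=vision.read_camera("wrist"); cv2.imwrite("pics/w14.png",p)
print(pose()[1],env.state()["tcp_rot"])
E
```

```text
(array([  37.4,   -1.7, -141.4]), array([-0.01, -2.31, -0.07]))
t: 18.25
eef_pos: [600.4, 26.7, 338.5]
tcp_rot: [-1.569, -0.0, -0.254]
ft_force: [1.4, 0.4, -1.9]
opening: 0.675
[600.50357729  28.39311035 338.44005576] [-1.56895094e+00  9.15498071e-05 -2.53483249e-01]
```

View pics/w14.png

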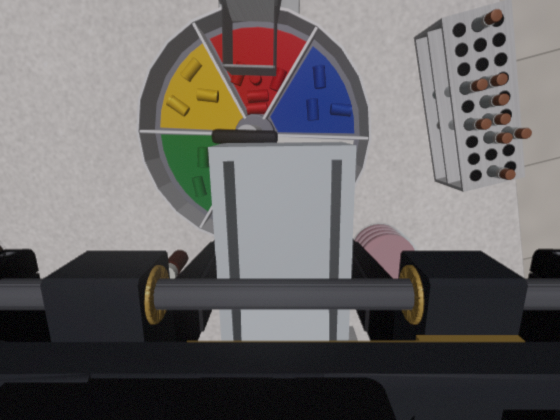

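Run:
```python
import cv2
p=cv2.imread("pics/w14.png"); 
cv2.imwrite("pics/w14z.png",cv2.resize(p[0:150,180:340],(640,600),interpolation=cv2.INTER_CUBIC))
```

```text
(no output)
```

View pics/w14z.png

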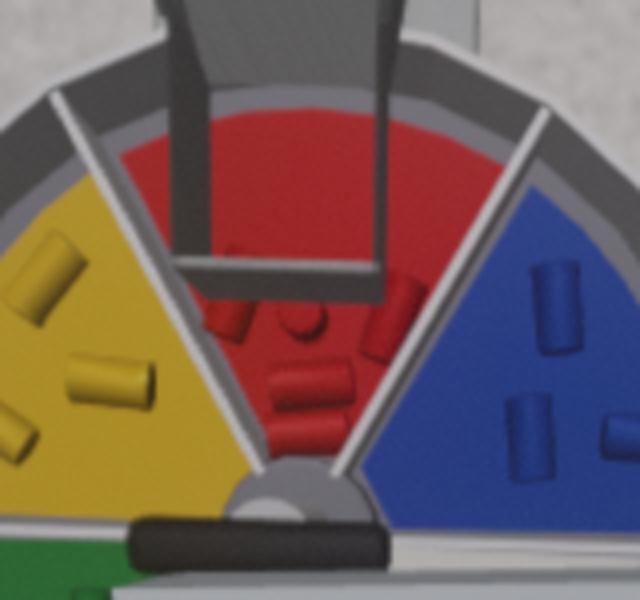

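```bash
python3 - <<'E'
from h import *
print(rows([559,-450,310],pour(0,-103.8)[0]))
E
python3 -m crank '[[10,0,-25,0,0,0],[16,3,-65,0,0,0],[26,5,-108,0,0,0],[36,7,-151,0,0,0],[46,9,-195,0,0,0]]'
python3 -m crank '[[10,2,-43,0,0,0],[20,4,-86,0,0,0],[30,6,-130,0,0,0],[40,8,-173,0,0,0],[50,11,-217,0,0,0]]'
python3 - <<'E'
from h import *
print(rows([559,-450,310],pour(0,-103.8)[0]))
E
```

```text
(array([  79.8,   27.6, -473.6]), array([-0.11, -0.72, -0.  ]))
t: 18.8
eef_pos: [596.2, -172.4, 329.2]
tcp_rot: [-1.568, -0.001, -0.253]
ft_force: [0.3, -0.9, -2.7]
opening: 0.668
t: 19.3
eef_pos: [590.8, -395.7, 317.7]
tcp_rot: [-1.567, -0.003, -0.252]
ft_force: [1.1, -0.3, -1.9]
opening: 0.672
(array([-17.2,   7.4, -60.6]), array([-0.23, -0.65,  0.18]))
```

```bash
python3 -m crank '[[-8,3,-25,0,0,0],[-17,7,-50,0,-0.6,0],[-17,7,-60,0,-0.6,0],[-17,7,-60,0,-0.6,0]]'
python3 - <<'E'
from h import *
c=vision.calibration("wrist")
p,d=vision.read_camera("wrist"); cv2.imwrite("pics/w15.png",p);np.save("pics/w15.npy",d);np.save("pics/w15c.npy",c)
print(pose()[1],env.state()["tcp_rot"])
X=cloud(c,d)
f=(np.mgrid[0:420,0:560][0]<140)
for lo,hi in [(35,100),(85,97)]:
    m=f&(X[...,2]>lo)&(X[...,2]<hi)&(abs(X[...,0]-590)<100)&(abs(X[...,1]+320)<130)
    pts=X[m]; print(len(pts),np.median(pts[:,2]),cv2.minAreaRect(pts[:,:2].astype(np.float32)))
print(np.nanmedian(X[60:120,60:120,2]))
E
```

```text
t: 19.7
eef_pos: [559.5, -449.8, 310.3]
tcp_rot: [-1.566, -0.004, -0.243]
ft_force: [1.0, 0.5, -1.3]
opening: 0.663
[ 559.99275351 -448.9302373   310.56657496] [-1.56631914 -0.00407645 -0.24218642]
7620 58.756218312923664 ((589.9425659179688, -324.07830810546875), (145.815673828125, 90.1326675415039), 76.29143524169922)
1350 90.05495437904912 ((587.8963623046875, -332.8546447753906), (102.52471923828125, 64.17509460449219), 76.41222381591797)
-0.39846985516479094
```

View pics/w15.png

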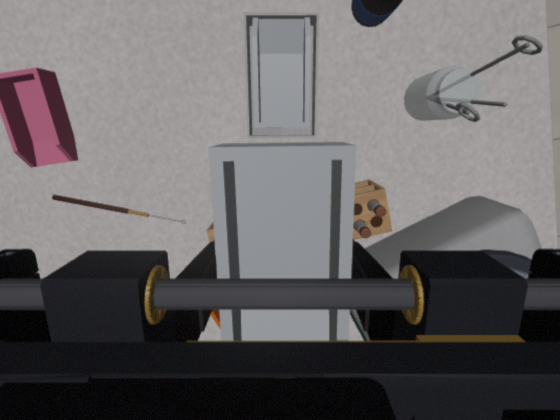

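Run:
```python
from h import *
c=np.load("pics/w15c.npy",allow_pickle=True).item(); d=np.load("pics/w15.npy");X=cloud(c,d)
P=X[160:240,245:325].reshape(-1,3);P=P[~np.isnan(P[:,0])]
A=np.c_[P[:,:2]-P[:,:2].mean(0),np.ones(len(P))];k=np.linalg.lstsq(A,P[:,2],rcond=None)[0];print(k,P.mean(0))
F=np.array([-.237,-.971]);print("slope fwd deg",np.degrees(np.arctan(k[:2]@F)))
# tray rim
for (u,v) in [(216,150),(284,148),(350,150)]: print(X[v,u])
# rear edge extents, lateral extents at rim
m=(X[...,2]>325)&(X[...,2]<345)&(np.mgrid[0:420,0:560][0]<240)&(abs(np.mgrid[0:420,0:560][1]-282)<75)
pts=X[m];print(len(pts),np.median(pts[:,2]))
r=cv2.minAreaRect(pts[:,:2].astype(np.float32));print(r)
q=pts[:,:2]; T=pose()[1][:2]; print("rear edge ahead of TCP",np.percentile((q-T)@-F,[1,99]),"lat",np.percentile((q-T)@np.array([.971,-.237]),[1,99]))
print(rows([589.9,-324,200],pour(0,-103.7)[0]))
```

```text
[1.96827341e-03 1.26351832e-02 3.04383055e+02] [ 568.39373288 -420.9651424   304.38305459]
slope fwd deg -0.7296362698881639
[ 546.31737922 -385.52172212  335.98611862]
[ 575.13655674 -391.77201585  336.31320993]
[ 602.61260362 -399.4377453   336.76031495]
5049 336.1796804544397
((569.1453247070312, -413.0560607910156), (46.4848747253418, 64.45761108398438), 76.66880798339844)
rear edge ahead of TCP [17.66505943 60.2757213 ] lat [-31.38781627  32.07876632]
(array([ -1.4, 111.1, 128. ]), array([-0.26, -0.18,  0.23]))
```

```bash
python3 -m crank '[[0,10,25,-0.5,0,0],[-0.5,35,55,-0.9,0,0],[-1,70,90,-0.9,-0.2,0.2],[-1.4,105,120,-0.9,-0.2,0.2],[-1.4,130,128,-0.9,-0.2,0.2]]'
python3 -m crank '[[0,0,0,0,0,0],[0,0,0,0,0,0]]'
python3 - <<'E'
from h import *
p,r=rows([589.9,-324,125],pour(-0.5,-103.7)[0]); print(p,r)
E
```

```text
t: 20.25
eef_pos: [591.1, -318.8, 179.9]
tcp_rot: [-1.581, -0.0, -0.235]
ft_force: [0.2, -1.3, -1.4]
opening: 0.673
t: 20.45
eef_pos: [592.1, -317.5, 180.8]
tcp_rot: [-1.581, -0.001, -0.233]
ft_force: [-0.4, -0.5, 0.1]
opening: 0.674
[-0.7 55.8 -6.3] [0.06 0.33 0.05]
```

```bash
python3 -m crank '[[-0.7,15,-4,0,0.3,0],[-0.7,30,-6.3,0,0.3,0],[-0.7,45,-6.3,0,0.3,0],[-0.7,55.8,-6.3,0,0.3,0],[-0.7,55.8,-6.3,0,0.3,0]]'
python3 -m crank '[[0,0,0,0,0,0]]'
python3 - <<'E'
from h import *
p,r=rows([589.9,-324,105],pour(-0.5,-103.7)[0]); print(p,r)
c=vision.calibration("wrist")
p,d=vision.read_camera("wrist"); cv2.imwrite("pics/w16.png",p)
p,d=vision.read_camera("side"); cv2.imwrite("pics/s16.png",p)
E
```

```text
t: 20.95
eef_pos: [589.1, -323.9, 122.8]
tcp_rot: [-1.579, 0.002, -0.239]
ft_force: [-0.8, 0.6, -1.7]
opening: 0.672
t: 21.05
eef_pos: [589.2, -324.1, 122.8]
tcp_rot: [-1.579, 0.002, -0.239]
ft_force: [0.2, 0.9, -0.7]
opening: 0.671
[ 0.7 17.8  0.5] [-0.01 -0.01 -0.12]
```

View pics/w16.png

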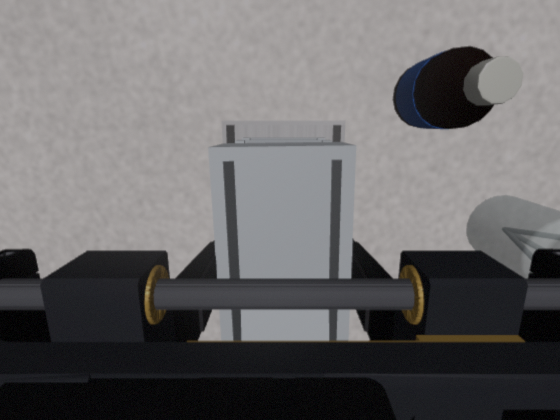

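View pics/s16.png

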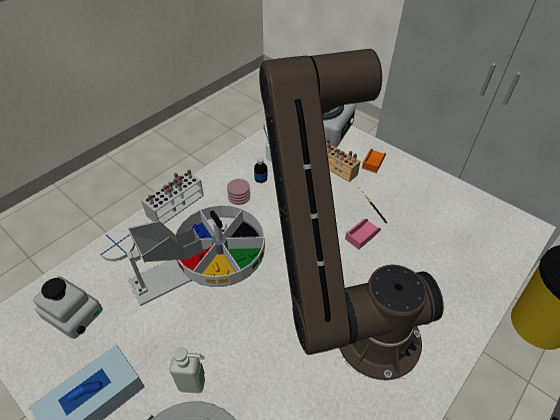

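```bash
python3 -m crank '[[0.7,6,0.5,0,0,0],[0.7,12,0.5,0,0,0],[0.7,16,0.5,0,0,0],[0.7,18,0.5,0,0,0],[0.7,18,0.5,0,0,0]]'
python3 -m crank '[[0,0.5,0,0,0,0],[0,1,0,0,0,0],[0,1.5,0,0,0,0],[0,2,0,0,0,0],[0,2,0,0,0,0]]'
```

```text
t: 21.65
eef_pos: [589.8, -323.8, 104.6]
tcp_rot: [-1.579, 0.002, -0.239]
ft_force: [0.1, -0.2, -1.6]
opening: 0.671
t: 22.15
eef_pos: [589.8, -323.8, 102.6]
tcp_rot: [-1.579, 0.003, -0.239]
ft_force: [0.1, -1.0, -1.6]
opening: 0.667
```

```bash
python3 -m crank '[[0,0.4,0,0,0,0],[0,0.8,0,0,0,0],[0,1,0,0,0,0],[0,1,0,0,0,0]]'
python3 -m crank '[[0,0.4,0,0,0,0],[0,0.8,0,0,0,0],[0,1,0,0,0,0],[0,1,0,0,0,0]]'
```

```text
t: 22.55
eef_pos: [589.8, -323.8, 101.5]
tcp_rot: [-1.579, 0.003, -0.239]
ft_force: [0.1, 0.7, -1.5]
opening: 0.671
t: 22.95
eef_pos: [589.8, -323.9, 100.6]
tcp_rot: [-1.579, 0.002, -0.239]
ft_force: [-0.5, -0.5, 0.7]
opening: 0.672
```

```bash
python3 -m crank '[[0,0.3,0,0,0,0],[0,0.5,0,0,0,0],[0,0.5,0,0,0,0]]'
python3 - <<'E'
from h import *
print([env.state()["ft_force"][2]])
E
```

```text
t: 23.25
eef_pos: [589.8, -323.9, 100.5]
tcp_rot: [-1.579, 0.002, -0.239]
ft_force: [-1.9, 0.2, 4.0]
opening: 0.672
[np.float64(4.005502732101488)]
```

```bash
python3 -m crank '[[0,0,0,0,0,0],[0,0,0,0,0,0],[0,0,0,0,0,0],[0,0,0,0,0,0],[0,0,0,0,0,0]]' 0.9
python3 -m crank '[[0,-5,0,0,0,0],[0,-15,0,0,0,0],[0,-30,0,0,0,0],[0,-60,0,0,0,0],[0,-90,0,0,0,0]]'
python3 -m crank '[[0,-40,-20,0,0,0],[0,-80,-60,0,0,0],[0,-110,-100,0,0,0],[0,-110,-130,0,0,0],[0,-110,-130,0,0,0]]'
python3 - <<'E'
from h import *
c=vision.calibration("wrist")
p,d=vision.read_camera("wrist"); cv2.imwrite("pics/w17.png",p)
X=cloud(c,d)
for lo,hi in [(35,118),(120,132)]:
    m=(X[...,2]>lo)&(X[...,2]<hi)&(abs(X[...,0]-590)<100)&(abs(X[...,1]+320)<130)
    pts=X[m]; print(len(pts),np.median(pts[:,2]),cv2.minAreaRect(pts[:,:2].astype(np.float32)))
A=np.c_[pts[:,:2]-pts[:,:2].mean(0),np.ones(len(pts))];print(np.linalg.lstsq(A,pts[:,2],rcond=None)[0])
E
```

```text
t: 23.75
eef_pos: [589.8, -323.9, 100.4]
tcp_rot: [-1.579, 0.002, -0.239]
ft_force: [0.9, 0.7, 0.4]
opening: 0.899
t: 24.25
eef_pos: [590.1, -323.1, 192.5]
tcp_rot: [-1.579, 0.002, -0.239]
ft_force: [0.7, 0.8, 0.6]
opening: 0.898
t: 24.75
eef_pos: [558.3, -452.3, 306.1]
tcp_rot: [-1.582, -0.001, -0.243]
ft_force: [0.0, -0.2, -1.0]
opening: 0.901
7483 94.36414937424513 ((589.8713989257812, -324.29925537109375), (146.2007293701172, 90.2679214477539), 76.42621612548828)
1341 125.99114657507789 ((591.8543090820312, -320.190185546875), (94.92768096923828, 64.08564758300781), 76.842529296875)
[7.21870072e-03 1.14676421e-02 1.25762130e+02]
```

View pics/w17.png

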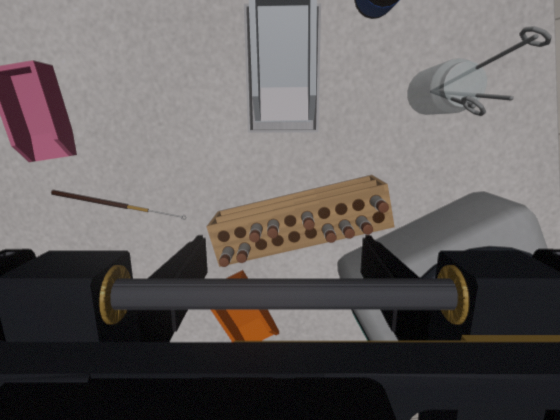

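```bash
python3 -m crank '[[0,-10,20,0,0,0],[0,-20,40,0,0,0],[0,-20,40,0,0,0],[0,-20,40,0,0,0]]'
python3 - <<'E'
from h import *
c=vision.calibration("wrist")
p,d=vision.read_camera("wrist"); cv2.imwrite("pics/w18.png",p)
X=cloud(c,d)
m=(X[...,2]>120)&(X[...,2]<132)&(abs(X[...,0]-590)<100)&(abs(X[...,1]+320)<130)
pts=X[m]; r=cv2.minAreaRect(pts[:,:2].astype(np.float32)); print(r)
F=np.array([-.237,-.971]);q=(pts[:,:2]-[589.9,-324])@F; print("rear",np.percentile(q,[0.5,99.5]),"lat",np.percentile((pts[:,:2]-[589.9,-324])@[.971,-.237],[1,99]))
A=np.c_[pts[:,:2]-pts[:,:2].mean(0),np.ones(len(pts))];print(np.linalg.lstsq(A,pts[:,2],rcond=None)[0])
p,d=vision.read_camera("top"); cv2.imwrite("pics/t18.png",cv2.resize(p[80:300,120:480],(800,489),interpolation=cv2.INTER_CUBIC))
p,d=vision.read_camera("side"); cv2.imwrite("pics/s18.png",cv2.resize(p[140:310,100:400],(800,453),interpolation=cv2.INTER_CUBIC))
E
```

```text
t: 25.2
eef_pos: [569.4, -409.0, 325.8]
tcp_rot: [-1.581, -0.001, -0.239]
ft_force: [-0.6, -0.2, -0.1]
opening: 0.898
((592.8702392578125, -315.6212158203125), (104.8547134399414, 64.2266616821289), 77.29640197753906)
rear [-61.29593487  41.89145479] lat [-31.01590056  32.81773603]
[1.91140878e-03 9.51180477e-03 1.25683736e+02]
```

View pics/t18.png

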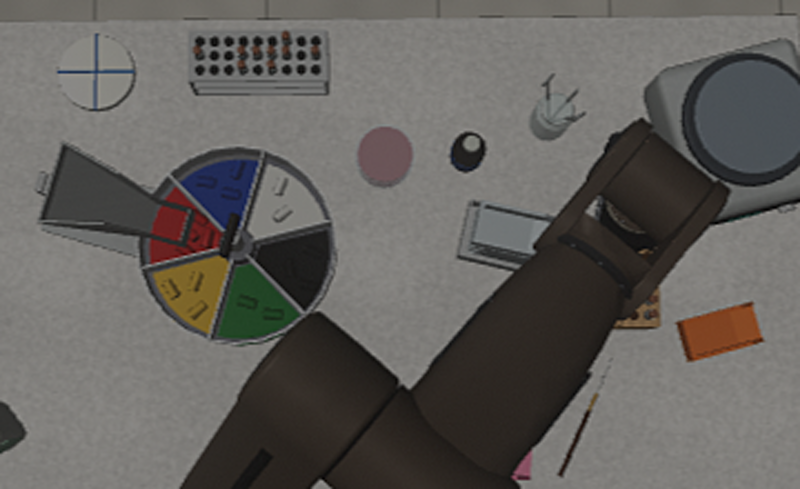

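View pics/s18.png

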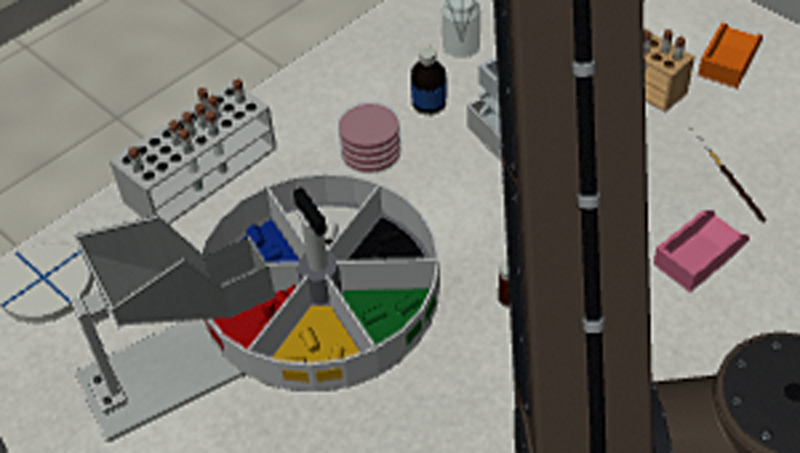

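View pics/w18.png

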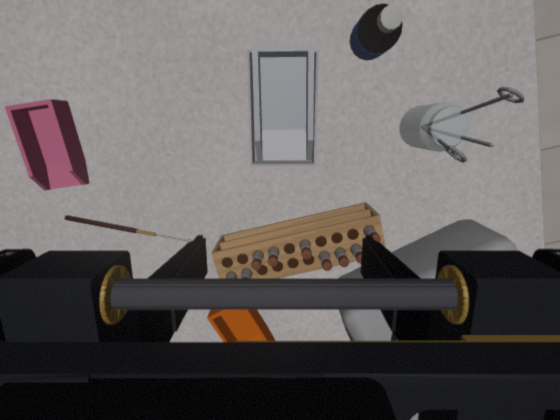

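```bash
python3 -c "
from cell import job
print(job.job_done())"
```

```text
the job is handed in; nothing more can be done
None
```

The job is done and handed in at about 25 s. I turned the bin about 76° by its handle so that red stood under the spout. Then I poured the five caps through the hopper and set the empty tray on the pile with about 5 N.

**Last checks:**
- **Bin:** after I let go of the handle, the red compartment was about 1° off the chute's direction.
- **Caps:** the wrist picture after pouring shows all five caps lying in the red compartment, with the tray and hopper empty. The last top and side pictures still show caps in red, but are too coarse to count them.
- **Tray:** its centre is about 1.5 mm from the rack's centre and in line with it to about 1°. It tilts by 0.6–0.8°, with its rim 126 mm above the table, which fits the pile top measured at 90 mm.
- **Bystanders:** all of those in view look unmoved. The amber vial is half hidden behind the arm in the last side picture, and I took no measurements of any of them.

**What disagreed:**
- The top camera put the turntable's axis about 9 mm away from where the wrist camera did; I used the wrist camera throughout, and its positions held when gripping and placing.
- On the bar handle the fingers stopped at about 22 mm rather than the 14 mm given, but the grip held while turning.

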